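# Swap the bead-mill cassette and restock the sloped lane

### The arm

A 7-joint arm with a two-finger parallel gripper is mounted at the origin on the work surface. World frame = base frame: x ahead of the robot, y to its left, z up, the work surface at z = 0. Lengths are in m, angles in rad, forces in N, time in s.
With the tool pointing down it reaches from about 0.35 to 0.775 m from the base axis. Payload 3.1 kg.
Tool frame: the origin (TCP) lies midway between the tips of the shut fingers; the grasp point (between the pads) lies 19 mm behind it (robot.tcp_to_grasp is the distance from the TCP to the grasp point, in m); z points along the fingers, y is the direction in which the jaws open and shut (so a half turn about z gives the same grasp; the last joint's range is limited). The gripper opens to 85 mm and grips with 20 to 120 N. Pads are 22 mm wide; open, the fingers measure 114 mm over their backs; the gripper's body (76 mm by 85 mm) begins 54 mm behind the grasp point. The pads swing forward as they close: fully open they stand 13 mm farther back than shut.
Start: joints at [1.303, 0.311, 0.014, 1.512, -0.004, 1.319, -0.027], TCP at [0.123, -0.536, 0.231] pointing down, gripper open.
Joint ranges: [-2.7, 2.7], [-0.3, 1.91], [-1.27, 1.3], [0.12, 2.57], [-1.44, 4.58], [0.2, 2.03], [-3.05, 3.05]. Speed limits (rad/s): [2.79, 2.79, 3.14, 3.14, 3.14, 3.14, 3.14].

### API

Orientations are given as [roll, pitch, yaw] about the fixed x, y, z axes, in that order (R = Rz(yaw) Ry(pitch) Rx(roll)).
In Python, from workcell import telemetry, eyes, hand_in, robot gives the robot as it stands.
- The arm moves only by the tool send_rows, never from a script. Its argument "series" is a list of rows, each a list of 7 numbers: the shift along the tool's x, y, z in mm, then the turn, a rotation vector about the tool's x, y, z in degrees, then the closure in counts, from 0 (fully open) to 255 (shut). In form: [[dx, dy, dz, rx, ry, rz, claw], ...]. A call has 1 to 20 rows; each row shifts and turns the commanded pose from where the row before left it, along the tool's axes as they then stand; what a row does not reach is not made up. A row lasts 1/10 s, in which the tool goes at most 50 mm and 8.59 degrees, less where a joint would pass 70% of its speed; a pose out of reach is approached as far as the arm can. A call with a gripper value outside its range is refused whole. The fingers move at their own pace and stop on an object; the grip force is fixed at half the most. Time passes only in rows, so rows that do not move let the fingers close. It gives the time, the measured TCP pose, the force and the opening at its end, in the units of the state.
- telemetry.observe(): the state, without advancing time (a new reading comes with each control period).
- eyes.get_image(name): name is "scene" or "top" or "wrist"; returns (picture, depth): 400x640x3 uint8, red, green, blue; 400x640 float32, m along the optical axis (not along the pixel's ray), 0 where there is no reading.
- eyes.camera_model(name): a dict with "vertical_fov" (degrees; the focal length in pixels is half the picture's height over the tangent of half this angle, whatever the lens; pixels are square), "cx", "cy" (the principal point, pixels), "R" (3x3) and "t" (3): a world point X has camera coordinates R X + t; the wrist camera has in their place "T_tool_cam" (4x4, takes a point from camera to tool coordinates, whose origin is the TCP and whose axes are the flange's). Camera axes: x right, y down, z forward; pixel columns grow to the right and rows downward; lengths in m; the calibration is good to about 2 mm. A picture is of the moment at which its call begins: read the wrist's pose just before it. camera_model takes no time and is no camera call.
- hand_in(): hands the job in, once; it reports no verdict.
The state is a dict: "clock": time; "qpos": joint angles; "joint_velocities": joint speeds; "joint_efforts": joint torques, N m; "position": TCP position; "tcp_rot": TCP orientation; "contact_force": force on the tool from outside, world axes, zero at the start; "torque": the same for the moment, N m; "grip_width": opening from 0.0 (shut) to 1.0 (fully open).
Only numpy, scipy, OpenCV 4.12 (cv2) and the standard library are available. Lean on these libraries where they do the work, as an engineer would, in place of code of your own. Each camera call takes 0.05 s, during which the arm holds its last target. There are 200 camera calls.

### The job

The bead mill has finished a run: lift its clear guard, stand the finished cassette from the nest upright in the grey tray, then set the oldest waiting cassette (at the front, low end of the sloped lane) squarely in the nest and lower the guard fully closed without slamming it. Load every new cassette standing loose on the bench into the lane, lid up and flat on its floor, behind the ones still waiting so that the lane keeps its order of age, and leave the other things on the bench alone.

Things in the scene. Friction and masses are not known exactly. Their poses are not given: they have to be found in the camera images.
- mill: bench bead mill, white box 330 deep (x) x 250 wide (y), flat deck 70 mm above the bench. Origin on the bench directly below the nest centre; x points away from its front (from the handle to the hinge), z up. The box spans x -110 to +220 mm. It is fixed, but its place and yaw vary.
- nest (a point): centre of the nest floor, 76 mm above the bench: a grey pocket 48 (x) x 60 (y) mm aligned with the mill, with rails 10 mm high (outside 60 x 72 mm) at the middle of each side, open at its corners. Deck beyond it is free.
- guard (a joint): angle of the clear guard, rad: 0 closed, 1.57 upright, at most 1.75; may start slightly ajar. Stiff hinge: it stays where it is left; moving it takes 3 to 5 N at the handle. Closed it is a box 160 deep x 190 wide x 82 high over the nest, open below and at the hinge side. Opening, its front rises and swings back over the hinge.
- guard_handle (a point): middle of the guard's handle: round steel bar 10 mm thick, 120 mm long parallel to the mill's y, carried at its two ends, 45 mm in front of the guard's front face (40 mm free gap). With the guard closed it lies 125 mm ahead of the nest centre, 131 mm above the bench. It moves with the guard.
- guard_hinge (a point): middle of the hinge axis (parallel to the mill's y), 85 mm behind the nest centre, 76 mm above the bench. Handle from here with guard closed: 210 mm towards the front, 55 mm up; it turns about this axis.
- lane: sloped lane, slippery: cassettes slide down to the front stop by themselves. Origin on the bench below the stop's inner face; x points up the lane (floor rises at 0.22 rad), y across, z up. Floor 30 mm above the bench at the stop, 250 mm long along the slope; 58 mm between side walls 4 mm thick, 12 mm high over the floor; stop 15 mm high; back end open. Fixed; place and yaw vary.
- done_tray: grey open tray 130 (x) x 110 (y) x 18 mm high, wall 4 mm, floor 4 mm thick, for finished cassettes, empty at the start. Origin under its centre. Fixed, place varies; lane and tray may change sides.
- finished: the finished cassette, in the nest at the start. All cassettes are alike: white block 36 (x) x 50 (y) x 44 (z) mm with a steel band, 0.12 kg. Origin in the centre of the underside, z up through the lid.
- wait1: the oldest waiting cassette, at the front (low) end of the lane at the start, its y across the lane, tilted with the lane's floor.
- wait2: second oldest cassette, just behind wait1 in the lane; it slides down to the stop when wait1 is taken.
- wait3: third oldest cassette, behind wait2 in the lane; absent (None) in some starts.
- new1: a new cassette standing upright on the bench on its own; one to three of new1, new2, new3 are there, the others are None. Lane order among the new ones does not matter.
- new2: see new1.
- new3: see new1.
- wash_bottle: bystander: white bottle 60 mm wide, 150 mm high; origin under its centre.
- beaker: bystander: glass beaker 64 mm wide, 70 mm high; origin under its centre.
- vial: bystander: amber vial 26 mm wide, 35 mm high; origin under its centre.
- reagent_jar: bystander: amber jar 56 mm wide, 75 mm high; origin under its centre.
- timer: bystander: grey timer 50 x 65 x 25 mm; origin under its centre.
Not all that is in view belongs to the job. Leave any purple or yellow look-alike of the wait1 alone.

How it is judged:
By the outcome, as a careful person would: the job done as asked, in the order asked, and still so for the second after the job is handed in, with the robot touching nothing.
Of wait3, new1, new2, new3 only 2 to 4 are there at a start; the rules pass over those that are not, and their reading is None.
At some moment in a run one of new1, new2, new3 may be knocked a few centimetres aside while the robot is not near it.
It also fails if it takes over 210 s, if anything falls off the work surface, if the arm or the gripper's body presses on something with over 40 N, if the wrist force passes 120 N, or if a joint passes its speed limit or range.

## Working session

There is one attempt and no reset: what is moved stays moved. The work goes in short steps, Python scripts to look and compute and a tool call to move; the robot and the scene stay as the last step left them, time stands still between calls to the robot, and variables do not carry over. Pictures are saved under pics/ and viewed, about 12 in all and at most 16, crops included, and the job is handed in when it is done.

Besides the shell and the picture viewer there is one more tool, called after "Emit:" by a JSON object that holds its "api" and its "payload". send_rows: Moves the arm, as the interface text tells. Its arguments: {"type":"object","properties":{"series":{"type":"array"}},"required":["series"]}

```bash
ls; mkdir -p pics; cat > h.py <<'E'
import numpy as np, cv2
from workcell import telemetry, eyes, robot
from scipy.spatial.transform import Rotation as Ro
def cam(name, st=None):
    m=eyes.camera_model(name); f=200/np.tan(np.radians(m["vertical_fov"])/2)
    if name=="wrist":
        st=st or telemetry.observe()
        T=np.eye(4); T[:3,:3]=Ro.from_euler('xyz',st["tcp_rot"]).as_matrix(); T[:3,3]=st["position"]
        W=T@np.array(m["T_tool_cam"]); R=W[:3,:3].T; t=-R@W[:3,3]
    else: R=np.array(m["R"]); t=np.array(m["t"])
    return f,m["cx"],m["cy"],R,t
def shot(name,fn=None):
    c=cam(name); im,d=eyes.get_image(name)
    if fn: cv2.imwrite("pics/"+fn,cv2.cvtColor(im,cv2.COLOR_RGB2BGR))
    np.savez("pics/%s.npz"%name,im=im,d=d,f=c[0],cx=c[1],cy=c[2],R=c[3],t=c[4])
    return im,d,c
def load(name):
    z=np.load("pics/%s.npz"%name); return z["im"],z["d"],(float(z["f"]),float(z["cx"]),float(z["cy"]),z["R"],z["t"])
def ray(c,u,v,z):
    f,cx,cy,R,t=c; d=R.T@np.array([(u-cx)/f,(v-cy)/f,1]); o=-R.T@t
    return o+d*(z-o[2])/d[2]
def dep(c,D):
    f,cx,cy,R,t=c; v,u=np.mgrid[:400,:640]; P=np.stack([(u-cx)/f*D,(v-cy)/f*D,D],-1)
    return (P-t)@R   # R^T(P-t)
def proj(c,X):
    f,cx,cy,R,t=c; p=R@np.array(X)+t; return cx+f*p[0]/p[2],cy+f*p[1]/p[2]
E
python3 - <<'E'
from h import *
s=telemetry.observe(); print(s)
print(robot.tcp_to_grasp, [a for a in dir(robot) if a[0]!='_'])
for n in("scene","top","wrist"):
    im,d,c=shot(n,n+"0.png"); print(n,c[0],(-c[3].T@c[4]).round(3),c[3].round(2).tolist())
E
```

```text
pics
{'clock': 0.0, 'qpos': array([ 1.30329835,  0.31170617,  0.01398461,  1.51306027, -0.00442353,
        1.31918625, -0.02718518]), 'joint_velocities': array([ 0.00034699, -0.00014219, -0.00022095,  0.00016458,  0.00025431,
        0.00049363,  0.00022677]), 'joint_efforts': array([-7.07189997e-05, -3.79917705e+01,  1.45872007e-01, -2.30585557e+01,
        1.21768762e-02,  1.35794890e-02,  5.82666289e-06]), 'position': array([ 0.12299707, -0.53532515,  0.23023045]), 'tcp_rot': array([-3.13926460e+00,  7.03514029e-05,  2.25890790e-01]), 'contact_force': array([ 5.75383372e-01,  4.64793722e-04, -8.38359135e-01]), 'torque': array([0.00257915, 0.02108884, 0.00433043]), 'grip_width': 1.0014418592992937}
0.0187 ['MotionError', 'tcp_to_grasp']
scene 369.12469651197756 [ 1.045 -0.246  0.836] [[0.3, 0.95, 0.0], [0.78, -0.24, -0.58], [-0.55, 0.18, -0.81]]
top 485.37302949844883 [ 0.433 -0.069  1.217] [[0.01, -1.0, 0.03], [-0.99, -0.01, -0.12], [0.12, -0.03, -0.99]]
wrist 336.46930099053964 [ 0.197 -0.519  0.374] [[0.22, -0.97, -0.0], [-0.93, -0.21, 0.29], [-0.29, -0.07, -0.96]]
```

View pics/top0.png

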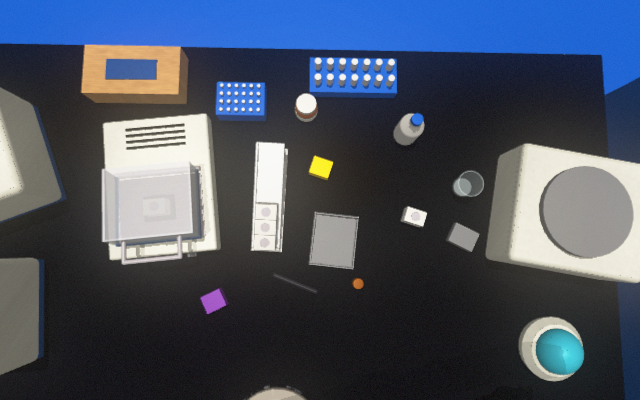

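View pics/scene0.png

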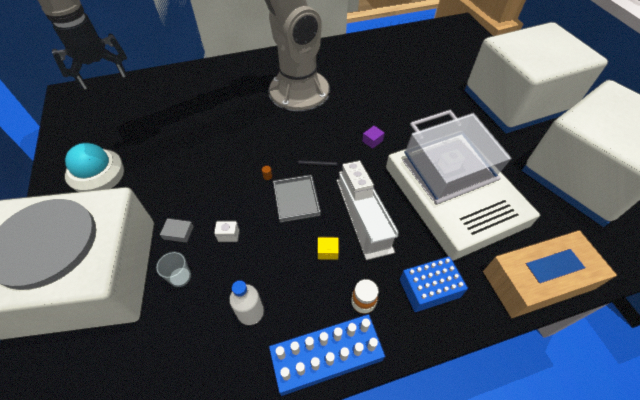

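The top view shows the mill at the left (guard box around 155,200, handle at 155,255), the lane at (270,195) with three waiting cassettes at its low end (264,212–242), and the tray at (334,240). One new cassette is at (414,216); the yellow and purple blocks are look-alikes. The scene view agrees.

```bash
python3 - <<'E'
from h import *
im,D,c=load("top"); P=dep(c,D); im=im.astype(int)
sc,Ds,cs=load("scene"); Ps=dep(cs,Ds); sc=sc.astype(int)
def rect(xy,n):
    r=cv2.minAreaRect((xy*1000).astype(np.float32)); print(n,len(xy),np.round(r[0],1),np.round(r[1],1),round(r[2],2)); 
def comp(mask):
    n,l,s,_=cv2.connectedComponentsWithStats(mask.astype(np.uint8)); return [(l==i) for i in range(1,n) if s[i,4]>25]
for nm,I,PP in(("top",im,P),("scene",sc,Ps)):
    mx=I.max(-1); mn=I.min(-1); white=(mn>110)&(mx-mn<50)
    Z=PP[...,2]; X=PP[...,0];Y=PP[...,1]
    for lab,lo,hi in(("deck",.063,.076),("cass",.038,.05),("lanecass",.055,.11),("lane",.015,.1)):
        m=white&(Z>lo)&(Z<hi)&(X>.15)&(X<.75)
        if lab=="deck": m&=(Y>.12)
        elif lab=="cass": m&=(Y<-.1)
        else: m&=(Y<.1)&(Y>-.1)
        for k in comp(m):
            if k.sum()>40: rect(PP[k][:,:2],nm+" "+lab); print("   z",np.percentile(Z[k],[5,50,95]).round(4), "mean",PP[k].mean(0).round(3))
g=(im.max(-1)-im.min(-1)<25)&(im.max(-1)>70)&(P[...,2]<.03)&(P[...,2]>-.01)&(P[...,1]<.0)&(P[...,1]>-.25)&(P[...,0]>.2)&(P[...,0]<.45)
for k in comp(g): rect(P[k][:,:2],"tray"); print(np.percentile(P[k][:,2],[5,50,95]).round(4))
# handle row heights
for u,v in((155,262),(140,262),(175,257),(150,242),(150,205)): print(u,v,P[v,u].round(3), ray(c,u,v,.131).round(3))
cv2.imwrite("pics/topcrop.png",cv2.resize(cv2.cvtColor(im[100:290,90:350].astype(np.uint8),cv2.COLOR_RGB2BGR),None,fx=3,fy=3,interpolation=cv2.INTER_CUBIC))
E
```

```text
top deck 5824 [580.7 283.4] [328.9 250.4] 6.13
   z [0.0653 0.0692 0.0731] mean [0.642 0.263 0.069]
top deck 640 [429.1 292.1] [ 29.4 118.6] 5.91
   z [0.0653 0.0689 0.0725] mean [0.429 0.292 0.069]
top deck 173 [423.5 376.7] [34.6 30.7] 0.5
   z [0.0654 0.0688 0.0733] mean [0.422 0.376 0.069]
top cass 291 [ 514.1 -330.6] [50. 36.] 71.8
   z [0.0396 0.0427 0.0466] mean [ 0.514 -0.33   0.043]
top cass 619 [ 219.1 -645.8] [ 93.8 138.2] 35.91
   z [0.0388 0.0454 0.0494] mean [ 0.223 -0.631  0.045]
top lanecass 2690 [557.2  26.5] [ 66.6 254.3] 87.59
   z [0.0576 0.076  0.093 ] mean [0.564 0.026 0.076]
top lane 3043 [557.2  26.5] [ 66.6 254.3] 87.59
   z [0.0479 0.0742 0.0927] mean [0.558 0.025 0.072]
scene deck 188 [400.5 701. ] [ 12.5 265.2] 2.37
   z [0.0633 0.0692 0.0756] mean [0.4   0.692 0.07 ]
scene deck 4779 [581.7 282.6] [331.1 251.8] 6.39
   z [0.0661 0.0691 0.0716] mean [0.656 0.269 0.069]
scene deck 83 [723.4 589.7] [56.8  6.8] 22.29
   z [0.0639 0.0694 0.0754] mean [0.726 0.59  0.07 ]
scene cass 480 [ 219.8 -651. ] [ 97.9 135.4] 28.49
   z [0.0387 0.0456 0.0496] mean [ 0.238 
[... 277 characters left out ...]
 z [0.0386 0.0439 0.0493] mean [ 0.658 -0.684  0.044]
scene lanecass 2057 [558.7  25.7] [ 67.4 254.5] 87.43
   z [0.057  0.0761 0.0931] mean [0.577 0.024 0.075]
scene lane 2260 [558.7  25.6] [ 67.6 254.5] 87.56
   z [0.0513 0.0746 0.0928] mean [0.571 0.023 0.073]
tray 28 [437.3  -4.1] [24.6  5. ] 1.13
[0.0009 0.0039 0.0093]
tray 1099 [ 422.3 -129.5] [111.3  63.6] 84.27
[-0.0009  0.0036  0.0173]
tray 43 [348.4 -45.3] [94.1  2.8] 68.71
[0.0085 0.0112 0.0137]
155 262 [0.398 0.304 0.001] [0.402 0.264 0.131]
140 262 [0.402 0.29  0.152] [0.402 0.297 0.131]
175 257 [0.414 0.215 0.155] [0.413 0.221 0.131]
150 242 [0.446 0.287 0.099] [0.445 0.277 0.131]
150 205 [0.524 0.27  0.165] [0.527 0.281 0.131]
```

View pics/topcrop.png

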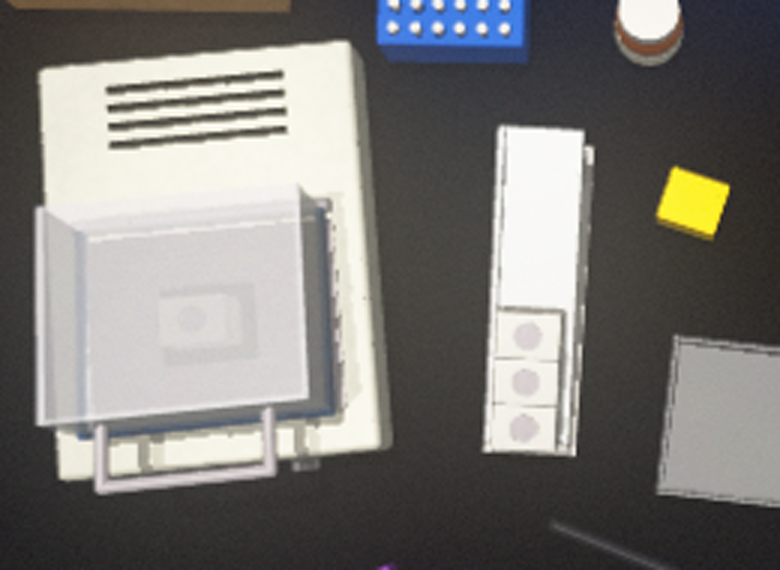

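```bash
cat >> h.py <<'E'
def Rt(yaw,tilt=0):  # tool down, yaw deg; tilt deg about the tool's own y afterwards
    return Ro.from_euler('xyz',[180,0,yaw],degrees=True)*Ro.from_rotvec([0,tilt,0],degrees=True)
def delta(p,yaw,tilt=0,q=None,R0=None):
    st=telemetry.observe(); R0=R0 or Ro.from_euler('xyz',st["tcp_rot"])
    q=st["position"] if q is None else np.array(q)
    Rn=Rt(yaw,tilt)
    print("shift(mm, current tool)",(R0.inv().apply(np.array(p)-q)*1000).round(1),"turn",((R0.inv()*Rn).as_rotvec(degrees=True)).round(1), "| turn-first shift",(Rn.inv().apply(np.array(p)-q)*1000).round(1))
    return np.array(p),Rn
def state():
    s=telemetry.observe(); print("t %.1f"%s["clock"],s["position"].round(4),np.degrees(s["tcp_rot"]).round(1),"F",s["contact_force"].round(1),"w %.3f"%s["grip_width"],"q",s["qpos"].round(2)); return s
E
python3 - <<'E'
from h import *
im,D,c=load("top")
for z in(.018,):
    k=[ray(c,u,v,z)[:2] for u,v in((315.7,211.7),(358,214),(355,268),(309,264.5))]; print(np.round(k,3),np.mean(k,0))
a=delta([.42,-.25,.26],12.9)
b=delta([.42,0,.26],50,q=a[0],R0=a[1])
b=delta([.40,.12,.26],96.2,q=b[0],R0=b[1])
E
```

```text
[[ 0.525 -0.089]
 [ 0.52  -0.194]
 [ 0.388 -0.186]
 [ 0.395 -0.074]] [ 0.45702695 -0.13580253]
shift(mm, current tool) [ 353.4 -211.8  -29.2] turn [-0.1  0.   0. ] | turn-first shift [ 353.2 -212.   -29.5]
shift(mm, current tool) [  55.8 -243.7   -0. ] turn [  0.    0.  -37.1] | turn-first shift [ 191.5 -160.7   -0. ]
shift(mm, current tool) [ 79.1 -92.5  -0. ] turn [  0.    0.  -46.2] | turn-first shift [121.5  -6.9  -0. ]
```

Emit:
{"api": "send_rows", "payload": {"series": [[35.3, -21.2, -3, 0, 0, 0, 0], [35.3, -21.2, -3, 0, 0, 0, 0], [35.3, -21.2, -3, 0, 0, 0, 0], [35.3, -21.2, -3, 0, 0, 0, 0], [35.3, -21.2, -3, 0, 0, 0, 0], [35.3, -21.2, -3, 0, 0, 0, 0], [35.3, -21.2, -3, 0, 0, 0, 0], [35.3, -21.2, -3, 0, 0, 0, 0], [35.3, -21.2, -3, 0, 0, 0, 0], [35.3, -21.2, -3, 0, 0, 0, 0], [7, -36.5, 0, 0, 0, 0, 0], [7, -36.5, 0, 0, 0, 0, 0], [7, -36.5, 0, 0, 0, 0, 0], [7, -36.5, 0, 0, 0, 0, 0], [7, -36.5, 0, 0, 0, 0, 0], [7, -36.5, 0, 0, 0, 0, 0], [7, -36.5, 0, 0, 0, 0, 0], [7, -36.5, 0, 0, 0, 0, 0], [7, -36.5, 0, 0, 0, 0, 0], [7, -36.5, 0, 0, 0, 0, 0]]}}

```text
clock: 2.15
position: [0.4057, 0.1223, 0.2612]
tcp_rot: [3.141, -0.0, 0.226]
contact_force: [0.2, 0.2, -0.4]
grip_width: 1.001
```

Emit:
{"api": "send_rows", "payload": {"series": [[0, 0, 0, 0, 0, -8.3, 0], [0, 0, 0, 0, 0, -8.3, 0], [0, 0, 0, 0, 0, -8.3, 0], [0, 0, 0, 0, 0, -8.3, 0], [0, 0, 0, 0, 0, -8.3, 0], [0, 0, 0, 0, 0, -8.3, 0], [0, 0, 0, 0, 0, -8.3, 0], [0, 0, 0, 0, 0, -8.3, 0], [0, 0, 0, 0, 0, -8.3, 0], [0, 0, 0, 0, 0, -8.3, 0], [0, 0, 0, 0, 0, 0, 0], [0, 0, 0, 0, 0, 0, 0]]}}

```text
clock: 3.35
position: [0.4061, 0.1209, 0.2611]
tcp_rot: [-3.141, 0.0, 1.671]
contact_force: [-0.1, 0.1, -0.4]
grip_width: 0.999
```

```bash
python3 - <<'E'
from h import *
state(); im,d,c=shot("wrist","w1.png")
p=[.402,.264,.147]; print("handle proj",proj(c,p))
delta([.40,.264,.26],96.2)
E
```

```text
t 3.4 [0.4061 0.1209 0.2611] [-180.     0.    95.8] F [-0.1  0.1 -0.4] w 0.999 q [ 0.37  0.07 -0.73  1.75  0.05  1.34 -0.28]
handle proj (np.float64(328.6271807186305), np.float64(-13.032295363017624))
shift(mm, current tool) [142.9   8.4   1.1] turn [-0.   0.  -0.4] | turn-first shift [142.9   9.4   1.1]
```

View pics/w1.png

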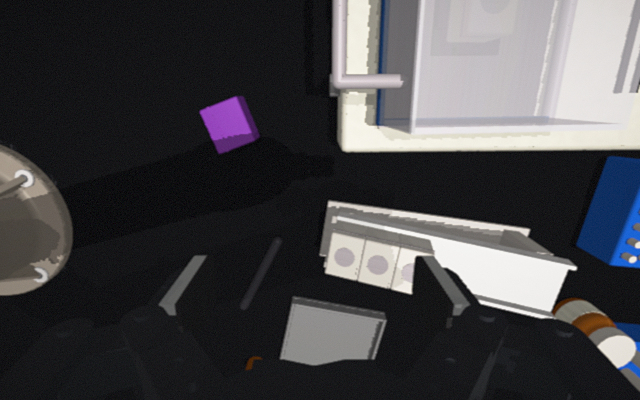

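The wrist view shows the handle bar vertical at u≈338 (v 0–80), its near end corner around (338,80), with the lane and its three cassettes below and the purple decoy at (230,125).

```bash
python3 - <<'E'
from h import *
im,D,c=load("wrist"); P=dep(c,D)
for v in range(2,70,8):
    r=P[v,325:352]; k=(r[:,2]>.1)&(r[:,2]<.2); 
    if k.any(): print(v,325+np.where(k)[0].min(),325+np.where(k)[0].max(),r[k].mean(0).round(4),r[k][:,2].max().round(4))
ti,Dt,ct=load("top"); 
for u,v in((122.5,262.2),(180,256)):print(ray(ct,u,v,.147).round(4))
A=dep(ct,Dt); k=(A[...,2]>.135)&(A[...,2]<.17)&(A[...,0]<.425)&(A[...,0]>.36)&(A[...,1]>.15)&(A[...,1]<.36); q=A[k]; print(k.sum(),q.mean(0),q.min(0),q.max(0)); s=q[q[:,0]<.415]; print(np.polyfit(s[:,1],s[:,0],1),s[:,2].mean())
E
```

```text
2 332 346 [0.4096 0.2535 0.1566] 0.1587
10 332 346 [0.4102 0.2489 0.1564] 0.1584
18 332 346 [0.4108 0.2441 0.1569] 0.1583
26 332 346 [0.4114 0.2394 0.1566] 0.1583
34 332 346 [0.412  0.2346 0.1566] 0.159
42 332 346 [0.4126 0.2298 0.1562] 0.1591
50 332 345 [0.4129 0.2248 0.1566] 0.1587
58 332 345 [0.4135 0.2197 0.1567] 0.1586
66 332 345 [0.4141 0.2147 0.1565] 0.1583
[0.4015 0.3286 0.147 ]
[0.4157 0.2062 0.147 ]
339 [0.40976405 0.26871605 0.1550161 ] [0.39789298 0.20010991 0.14682658] [0.4243843  0.32776206 0.16140433]
[-0.06653682  0.42576854] 0.15523736983531378
```

Emit:
{"api": "send_rows", "payload": {"series": [[24, 2.8, 0, 0, 0, 0, 150], [24, 2.8, 0, 0, 0, 0, 150], [24, 2.8, 0, 0, 0, 0, 150], [24, 2.8, 0, 0, 0, 0, 150], [24, 2.8, 0, 0, 0, 0, 150], [23, 2.6, 0, 0, 0, -0.4, 150], [0, 0, 20, 0, 0, 0, 150], [0, 0, 20, 0, 0, 0, 150], [0, 0, 20, 0, 0, 0, 150], [0, 0, 0, 0, 0, 0, 150]]}}

```text
clock: 4.4
position: [0.4063, 0.2634, 0.1986]
tcp_rot: [-3.136, 0.003, 1.68]
contact_force: [-0.4, 0.0, -0.0]
grip_width: 0.411
```

```bash
python3 - <<'E'
from h import *
state(); im,D,c=shot("wrist","w2.png"); P=dep(c,D)
k=(P[...,2]>.14)&(P[...,2]<.165)&(P[...,0]<.43)&(P[...,0]>.38)&(P[...,1]>.15)&(P[...,1]<.34)
q=P[k]; print(k.sum(), q.mean(0), np.polyfit(q[:,1],q[:,0],1), np.percentile(q[:,2],[50,98])); 
print(proj(c,[.408,.265,.153]))
E
```

```text
t 4.4 [0.4063 0.2634 0.1986] [-179.7    0.2   96.3] F [-0.4  0.  -0. ] w 0.411 q [ 0.06  0.3  -0.83  1.71  0.23  1.24 -0.71]
4397 [0.41090433 0.27767777 0.15633043] [-0.05131787  0.42515416] [0.1566125  0.15851507]
(np.float64(316.4500625529752), np.float64(220.3692883604575))
```

View pics/w2.png

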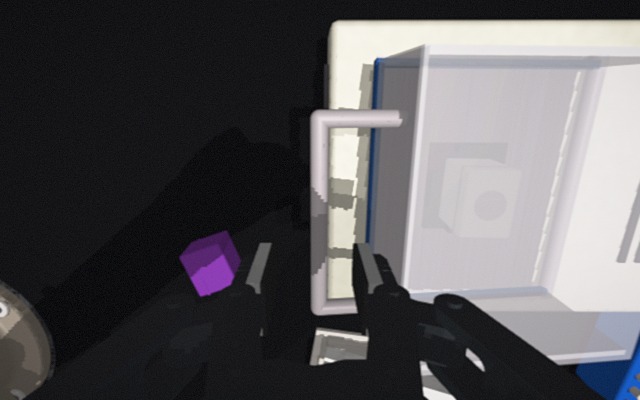

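The bar (u≈320) runs between the two fingertips (260 and 358 px), so I can descend.

Emit:
{"api": "send_rows", "payload": {"series": [[0, 2, 16, 0, 0, 0, 150], [0, 0, 16, 0, 0, 0, 150], [0, 0, 16, 0, 0, 0, 150], [0, 0, 15, 0, 0, 0, 150], [0, 0, 0, 0, 0, 0, 150], [0, 0, 0, 0, 0, 0, 230], [0, 0, 0, 0, 0, 0, 255], [0, 0, 0, 0, 0, 0, 255], [0, 0, 0, 0, 0, 0, 255], [0, 0, 0, 0, 0, 0, 255]]}}

```text
clock: 5.45
position: [0.4083, 0.2656, 0.1389]
tcp_rot: [-3.139, 0.0, 1.682]
contact_force: [-6.0, -0.3, 3.2]
grip_width: 0.092
```

```bash
cat > arc.py <<'E'
from h import *
import sys
a0,a1,n=map(float,sys.argv[1:4]); n=int(n)
# shift per step in tool frame yaw 96.2: +y tool = mill +x ; -z tool = up
r=.217; th=np.radians(14.7)+np.radians(np.linspace(a0,a1,n+1))
y=-r*np.cos(th)*1000; z=r*np.sin(th)*1000
print([[0,round(float(b),1),round(float(-d),1)] for b,d in zip(np.diff(y),np.diff(z))])
E
python3 -c "
from h import *
state()"; python3 arc.py 6 96 36
```

```text
t 5.5 [0.4083 0.2656 0.1389] [-179.9    0.    96.4] F [-6.  -0.3  3.2] w 0.092 q [ 0.03  0.36 -0.8   1.79  0.29  1.11 -0.76]
[[0, 3.5, -8.8], [0, 3.9, -8.6], [0, 4.3, -8.4], [0, 4.7, -8.2], [0, 5.0, -8.0], [0, 5.4, -7.8], [0, 5.7, -7.6], [0, 6.0, -7.3], [0, 6.3, -7.0], [0, 6.6, -6.8], [0, 6.9, -6.5], [0, 7.2, -6.2], [0, 7.5, -5.8], [0, 7.7, -5.5], [0, 7.9, -5.2], [0, 8.2, -4.8], [0, 8.4, -4.5], [0, 8.5, -4.1], [0, 8.7, -3.7], [0, 8.9, -3.3], [0, 9.0, -2.9], [0, 9.1, -2.5], [0, 9.2, -2.1], [0, 9.3, -1.7], [0, 9.4, -1.3], [0, 9.4, -0.9], [0, 9.5, -0.5], [0, 9.5, -0.1], [0, 9.5, 0.3], [0, 9.4, 0.7], [0, 9.4, 1.1], [0, 9.3, 1.6], [0, 9.3, 2.0], [0, 9.2, 2.4], [0, 9.1, 2.8], [0, 8.9, 3.2]]
```

Emit:
{"api": "send_rows", "payload": {"series": [[0, 3.5, -8.8, 0, 0, 0, 255], [0, 3.9, -8.6, 0, 0, 0, 255], [0, 4.3, -8.4, 0, 0, 0, 255], [0, 4.7, -8.2, 0, 0, 0, 255], [0, 5.0, -8.0, 0, 0, 0, 255], [0, 5.4, -7.8, 0, 0, 0, 255], [0, 5.7, -7.6, 0, 0, 0, 255], [0, 6.0, -7.3, 0, 0, 0, 255], [0, 6.3, -7.0, 0, 0, 0, 255], [0, 6.6, -6.8, 0, 0, 0, 255], [0, 6.9, -6.5, 0, 0, 0, 255], [0, 7.2, -6.2, 0, 0, 0, 255]]}}

```text
clock: 6.65
position: [0.4706, 0.2725, 0.2309]
tcp_rot: [-3.133, 0.002, 1.684]
contact_force: [-12.3, -2.1, 5.1]
grip_width: 0.087
```

```bash
python3 -c "
from h import *
state()"
```

```text
t 6.7 [0.4706 0.2725 0.2309] [-1.795e+02  1.000e-01  9.650e+01] F [-12.3  -2.1   5.1] w 0.087 q [ 0.02  0.41 -0.79  1.5   0.29  1.37 -0.69]
```

Emit:
{"api": "send_rows", "payload": {"series": [[0, 7.5, -5.8, 0, 0, 0, 255], [0, 7.7, -5.5, 0, 0, 0, 255], [0, 7.9, -5.2, 0, 0, 0, 255], [0, 8.2, -4.8, 0, 0, 0, 255], [0, 8.4, -4.5, 0, 0, 0, 255], [0, 8.5, -4.1, 0, 0, 0, 255], [0, 8.7, -3.7, 0, 0, 0, 255], [0, 8.9, -3.3, 0, 0, 0, 255], [0, 9.0, -2.9, 0, 0, 0, 255], [0, 9.1, -2.5, 0, 0, 0, 255], [0, 9.2, -2.1, 0, 0, 0, 255], [0, 9.3, -1.7, 0, 0, 0, 255]]}}

```text
clock: 7.85
position: [0.5767, 0.2841, 0.2802]
tcp_rot: [3.139, -0.002, 1.681]
contact_force: [-5.4, -1.6, 8.6]
grip_width: 0.083
```

```bash
python3 -c "
from h import *
state()"
```

```text
t 7.8 [0.5767 0.2841 0.2802] [ 1.799e+02 -1.000e-01  9.630e+01] F [-5.4 -1.6  8.6] w 0.083 q [-0.08  0.59 -0.74  1.11  0.38  1.57 -0.62]
```

Emit:
{"api": "send_rows", "payload": {"series": [[0, 9.4, -1.3, 0, 0, 0, 255], [0, 9.4, -0.9, 0, 0, 0, 255], [0, 9.5, -0.5, 0, 0, 0, 255], [0, 9.5, -0.1, 0, 0, 0, 255], [0, 9.5, 0.3, 0, 0, 0, 255], [0, 9.4, 0.7, 0, 0, 0, 255], [0, 9.4, 1.1, 0, 0, 0, 255], [0, 9.3, 1.6, 0, 0, 0, 255], [0, 9.3, 2.0, 0, 0, 0, 255], [0, 0, 0, 0, 0, 0, 255], [0, 0, 0, 0, 0, 0, 255]]}}

```text
clock: 8.95
position: [0.6642, 0.2937, 0.276]
tcp_rot: [3.132, -0.004, 1.679]
contact_force: [3.9, 1.8, 5.9]
grip_width: 0.086
```

```bash
python3 -c "
from h import *
state()"
```

```text
t 8.9 [0.6642 0.2937 0.276 ] [179.5  -0.2  96.2] F [3.9 1.8 5.9] w 0.086 q [-0.18  0.77 -0.68  0.78  0.46  1.69 -0.54]
```

Emit:
{"api": "send_rows", "payload": {"series": [[0, 9.2, 2.4, 0, 0, 0, 255], [0, 9.1, 2.8, 0, 0, 0, 255], [0, 0, 0, 0, 0, 0, 255], [0, 0, 0, 0, 0, 0, 160], [0, 0, 0, 0, 0, 0, 160], [0, 0, 0, 0, 0, 0, 160], [0, 0, 0, 0, 0, 0, 160], [0, 0, -15, 0, 0, 0, 160], [0, 0, -15, 0, 0, 0, 160], [0, 0, -15, 0, 0, 0, 160], [0, 0, 0, 0, 0, 0, 160]]}}

```text
clock: 10.05
position: [0.6796, 0.2955, 0.3148]
tcp_rot: [3.138, -0.002, 1.681]
contact_force: [-0.1, 0.3, 0.8]
grip_width: 0.375
```

```bash
python3 - <<'E'
from h import *
state(); im,D,c=shot("top"); P=dep(c,D)
z=P[...,2];k=(z>.15)&(P[...,0]>.6)&(P[...,0]<.8)&(P[...,1]>.15)&(P[...,1]<.4)
print(k.sum())
# finished cassette in nest
I=im.astype(int); k=(z>.11)&(z<.128)&(P[...,0]>.47)&(P[...,0]<.58)&(P[...,1]>.22)&(P[...,1]<.33)
q=P[k]; print(k.sum(),cv2.minAreaRect((q[:,:2]*1000).astype(np.float32)),np.median(q[:,2]))
im,D,c=shot("scene","s1.png"); P=dep(c,D);z=P[...,2]
k=(z>.11)&(z<.128)&(P[...,0]>.47)&(P[...,0]<.58)&(P[...,1]>.22)&(P[...,1]<.33)
q=P[k]; print(k.sum(),cv2.minAreaRect((q[:,:2]*1000).astype(np.float32)),np.median(q[:,2]))
E
```

```text
t 10.1 [0.6796 0.2955 0.3148] [ 1.798e+02 -1.000e-01  9.630e+01] F [-0.1  0.3  0.8] w 0.375 q [-0.25  0.83 -0.66  0.55  0.49  1.84 -0.48]
10153
77 ((528.7832641601562, 252.92324829101562), (26.106924057006836, 26.455520629882812), 53.41004943847656) 0.11872747943745728
247 ((528.218505859375, 275.8388671875), (37.45941162109375, 52.12068176269531), 6.914694786071777) 0.11885690917279891
```

View pics/s1.png

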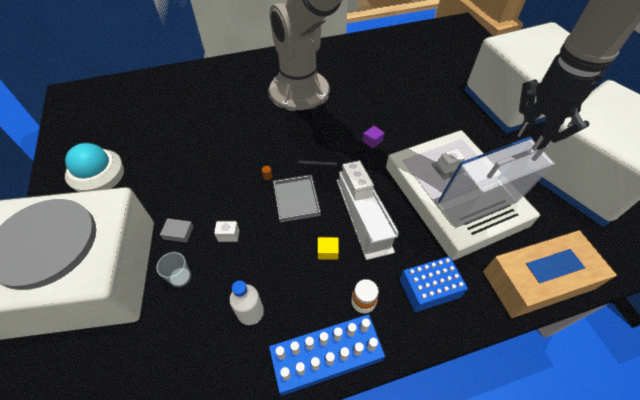

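The guard now stands upright and the finished cassette is in view in the nest at (450,160). Measured from the scene view, its centre is (528,276) mm and its top is at 119 mm, which matches the mill estimate.

Emit:
{"api": "send_rows", "payload": {"series": [[-1, -30, 0, 0, 0, 0, 100], [-1, -30, 0, 0, 0, 0, 0], [-1, -31, 0, 0, 0, 0, 0], [0, -31, 0, 0, 0, 0, 0], [0, -31, 0, 0, 0, 0, 0], [0, 0, 25, 0, 0, 0, 0], [0, 0, 25, 0, 0, 0, 0], [0, 0, 25, 0, 0, 0, 0], [0, 0, 25, 0, 0, 0, 0], [0, 0, 0, 0, 0, 0, 0], [0, 0, 0, 0, 0, 0, 0]]}}

```text
clock: 11.25
position: [0.5269, 0.2746, 0.2118]
tcp_rot: [-3.14, 0.001, 1.681]
contact_force: [0.5, 0.6, 1.0]
grip_width: 0.999
```

```bash
python3 - <<'E'
from h import *
state(); im,D,c=shot("wrist","w3.png"); P=dep(c,D); z=P[...,2]
k=(z>.112)&(z<.126)&(P[...,0]>.48)&(P[...,0]<.58)&(P[...,1]>.23)&(P[...,1]<.33)
q=P[k]; print(k.sum(),cv2.minAreaRect((q[:,:2]*1000).astype(np.float32)),np.median(q[:,2]))
delta([.5282,.2758,.088],96.4)
E
```

```text
t 11.2 [0.5269 0.2746 0.2118] [-179.9    0.    96.3] F [0.5 0.6 1. ] w 0.999 q [-0.02  0.52 -0.76  1.39  0.35  1.37 -0.67]
3270 ((526.6068725585938, 277.3666687011719), (35.824703216552734, 49.91227722167969), 5.351522445678711) 0.12081771959772875
shift(mm, current tool) [  0.3   0.6 125.1] turn [ 0.  -0.  -0.1] | turn-first shift [  0.3   0.7 125.1]
```

View pics/w3.png

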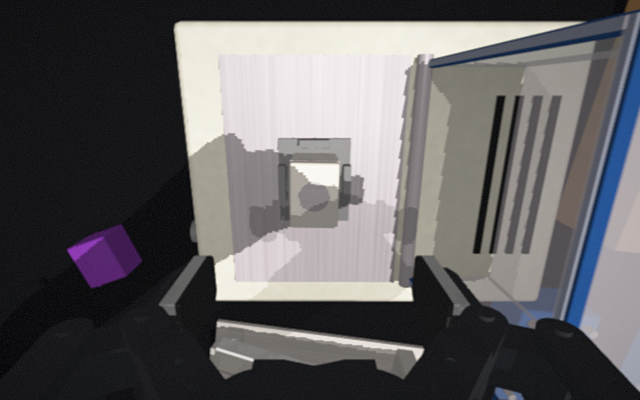

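The wrist view shows the cassette at (315,195) in the nest. It measures (526.6,277.4), 36×50 mm, top at 121 mm, consistent with the mill pose.

Emit:
{"api": "send_rows", "payload": {"series": [[2, 0, 25, 0, 0, 0, 0], [0, 0, 25, 0, 0, 0, 0], [0, 0, 25, 0, 0, 0, 0], [0, 0, 25, 0, 0, 0, 0], [0, 0, 24, 0, 0, 0, 0], [0, 0, 0, 0, 0, 0, 0], [0, 0, 0, 0, 0, 0, 120], [0, 0, 0, 0, 0, 0, 255], [0, 0, 0, 0, 0, 0, 255], [0, 0, 0, 0, 0, 0, 255], [0, 0, 0, 0, 0, 0, 255], [0, 0, 0, 0, 0, 0, 255]]}}

```text
clock: 12.5
position: [0.5282, 0.2782, 0.0904]
tcp_rot: [3.138, -0.001, 1.681]
contact_force: [-1.8, 0.2, 6.4]
grip_width: 0.414
```

Emit:
{"api": "send_rows", "payload": {"series": [[0, 0, -10, 0, 0, 0, 255], [0, 0, -20, 0, 0, 0, 255], [0, 0, -20, 0, 0, 0, 255], [0, 0, -20, 0, 0, 0, 255], [0, 0, -25, 0, 0, 0, 255], [0, 0, -25, 0, 0, 0, 255], [0, 0, 0, 0, 0, 0, 255]]}}

```text
clock: 13.2
position: [0.5287, 0.2789, 0.2126]
tcp_rot: [3.135, -0.003, 1.681]
contact_force: [0.3, 0.1, -0.4]
grip_width: 0.408
```

```bash
python3 - <<'E'
from h import *
state(); 
a=delta([.457,-.136,.21],96.2)
a=delta([.457,-.136,.21],92)
E
```

```text
t 13.2 [0.5287 0.2789 0.2126] [179.6  -0.2  96.3] F [ 0.3  0.1 -0.4] w 0.408 q [-0.02  0.52 -0.76  1.39  0.36  1.36 -0.67]
shift(mm, current tool) [-404.4 -117.1    0.5] turn [ 0.4 -0.2  0.1] | turn-first shift [-404.7 -116.1    2.6]
shift(mm, current tool) [-404.4 -117.1    0.5] turn [ 0.4 -0.2  4.3] | turn-first shift [-412.1  -86.1    2.6]
```

Emit:
{"api": "send_rows", "payload": {"series": [[-33.7, -9.8, 0, 0, 0, 0, 255], [-33.7, -9.8, 0, 0, 0, 0, 255], [-33.7, -9.8, 0, 0, 0, 0, 255], [-33.7, -9.8, 0, 0, 0, 0, 255], [-33.7, -9.8, 0, 0, 0, 0, 255], [-33.7, -9.8, 0, 0, 0, 0, 255], [-33.7, -9.8, 0, 0, 0, 0, 255], [-33.7, -9.8, 0, 0, 0, 0, 255], [-33.7, -9.8, 0, 0, 0, 0, 255], [-33.7, -9.8, 0, 0, 0, 0, 255], [-33.7, -9.8, 0, 0, 0, 0, 255], [-33.7, -9.8, 0, 0, 0, 0, 255], [0, 0, 25, 0, 0, 5, 255], [0, 0, 25, 0, 0, 5, 255], [0, 0, 25, 0, 0, 0, 255], [0, 0, 25, 0, 0, 0, 255], [0, 0, 20, 0, 0, 0, 255], [0, 0, 0, 0, 0, 0, 255]]}}

```text
clock: 15.0
position: [0.4511, -0.1369, 0.0851]
tcp_rot: [-3.133, -0.002, 1.507]
contact_force: [0.2, -0.3, -0.8]
grip_width: 0.412
```

```bash
python3 - <<'E'
from h import *
state(); im,D,c=shot("wrist"); shot("top","t2.png")
E
```

```text
t 15.0 [ 0.4511 -0.1369  0.0851] [-1.795e+02 -1.000e-01  8.640e+01] F [ 0.2 -0.3 -0.8] w 0.412 q [ 0.75  0.37 -0.61  1.9   0.25  0.96 -0.03]
```

View pics/t2.png

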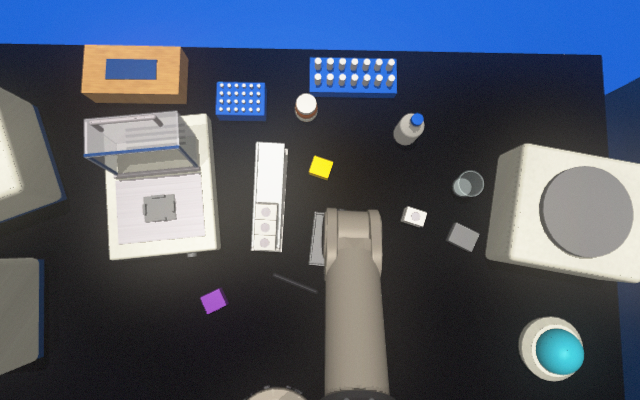

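The guard stays upright, the nest at (160,208) is empty, and the arm is over the tray. Lowering to release.

Emit:
{"api": "send_rows", "payload": {"series": [[0, 3, 20, 0, 0, 0, 255], [0, 0, 20, 0, 0, 0, 255], [0, 0, 16, 0, 0, 0, 255], [0, 0, 6, 0, 0, 0, 255], [0, 0, 2, 0, 0, 0, 255], [0, 0, 0, 0, 0, 0, 255], [0, 0, 0, 0, 0, 0, 255]]}}

```text
clock: 15.8
position: [0.459, -0.1381, 0.0256]
tcp_rot: [3.139, 0.001, 1.507]
contact_force: [-0.4, 0.3, -0.4]
grip_width: 0.41
```

```bash
python3 - <<'E'
from h import *
state()
E
```

```text
t 15.8 [ 0.459  -0.1381  0.0256] [179.9   0.   86.3] F [-0.4  0.3 -0.4] w 0.410 q [ 0.7   0.46 -0.57  1.94  0.33  0.83 -0.1 ]
```

Emit:
{"api": "send_rows", "payload": {"series": [[0, 0, 3, 0, 0, 0, 255], [0, 0, 2, 0, 0, 0, 255], [0, 0, 1, 0, 0, 0, 255], [0, 0, 0, 0, 0, 0, 255], [0, 0, 0, 0, 0, 0, 255]]}}

```text
clock: 16.3
position: [0.4579, -0.1379, 0.0184]
tcp_rot: [-3.141, -0.0, 1.507]
contact_force: [-0.2, 0.3, -0.7]
grip_width: 0.412
```

Emit:
{"api": "send_rows", "payload": {"series": [[0, 0, 0, 0, 0, 0, 60], [0, 0, 0, 0, 0, 0, 0], [0, 0, 0, 0, 0, 0, 0], [0, 0, 0, 0, 0, 0, 0], [0, 0, -15, 0, 0, 0, 0], [0, 0, -25, 0, 0, 0, 0], [0, 0, -35, 0, 0, 0, 0], [0, 0, -35, 0, 0, 0, 0], [0, 0, -35, 0, 0, 0, 0], [0, 0, -35, 0, 0, 0, 0], [0, 0, 0, 0, 0, 0, 0]]}}

```text
clock: 17.4
position: [0.4617, -0.1383, 0.2036]
tcp_rot: [3.131, 0.003, 1.507]
contact_force: [1.3, -1.0, 0.0]
grip_width: 1.003
```

```bash
python3 - <<'E'
from h import *
state(); im,D,c=shot("wrist"); P=dep(c,D); z=P[...,2]
k=(z>.038)&(z<.058)&(P[...,0]>.37)&(P[...,0]<.55)&(P[...,1]>-.22)&(P[...,1]<-.06)
q=P[k]; print(k.sum(),cv2.minAreaRect((q[:,:2]*1000).astype(np.float32)),np.median(q[:,2]))
im,D,c=shot("scene"); P=dep(c,D); z=P[...,2]
# lane cassettes tops by tilted-frame
W=(im.min(-1)>100)
k=(z>.05)&(z<.125)&W&(P[...,0]>.40)&(P[...,0]<.72)&(P[...,1]>-.03)&(P[...,1]<.09)
q=P[k]; h=q[:,2]-(q[:,0]-.436)*np.tan(.22)
print(np.histogram(h,bins=np.arange(.01,.11,.005)))
E
```

```text
t 17.4 [ 0.4617 -0.1383  0.2036] [179.4   0.2  86.3] F [ 1.3 -1.   0. ] w 1.003 q [ 0.8   0.24 -0.65  1.73  0.16  1.22  0.05]
2121 ((458.03497314453125, -138.51246643066406), (51.27088928222656, 35.96593475341797), 85.95745086669922) 0.04886325383997437
(array([  4,   6,  37, 891, 183, 175, 163,  40,  41,  43,  42,  41, 462,
        45,   0,   0,   0,   0,   0]), array([0.01 , 0.015, 0.02 , 0.025, 0.03 , 0.035, 0.04 , 0.045, 0.05 ,
       0.055, 0.06 , 0.065, 0.07 , 0.075, 0.08 , 0.085, 0.09 , 0.095,
       0.1  , 0.105]))
```

The finished cassette stands in the tray, top at 49 mm (44 + the 4 mm floor), centre (458,−138.5). On to wait1.

Emit:
{"api": "send_rows", "payload": {"series": [[42, -5.7, 0, 0, 0, 0, 0], [42, -5.7, 0, 0, 0, 0, 0], [42, -5.7, 0, 0, 0, 0, 0], [42, -5.7, 0, 0, 0, 0, 0], [0, 0, 0, 0, 0, -8.3, 0], [0, 0, 0, 0, 0, -8.3, 0], [0, 0, 0, 0, 0, -8.3, 0], [0, 0, 0, 0, 0, -8.3, 0], [0, 0, 0, 0, 0, -8.3, 0], [0, 0, 0, 0, 0, -8.3, 0], [0, 0, 0, 0, 0, -8.3, 0], [0, 0, 0, 0, 0, -8.3, 0], [0, 0, 0, 0, 0, -8.3, 0], [0, 0, 0, 0, 0, -8.3, 0], [0, 0, 0, 0, 0, -8.3, 0], [0, 0, 0, 0, 0, 0, 0], [0, 0, 0, 0, 0, 0, 0]]}}

```text
clock: 19.2
position: [0.4451, 0.0311, 0.1974]
tcp_rot: [3.141, -0.002, 3.098]
contact_force: [-0.4, 0.2, 0.3]
grip_width: 1.001
```

```bash
python3 - <<'E'
from h import *
state(); im,D,c=shot("wrist","w4.png"); P=dep(c,D); z=P[...,2]
h=z-(P[...,0]-.436)*np.tan(.22)
k=(h>.066)&(h<.084)&(P[...,0]>.40)&(P[...,0]<.6)&(P[...,1]>-.03)&(P[...,1]<.09)
q=P[k]; print(k.sum(),cv2.minAreaRect((q[:,:2]*1000).astype(np.float32)),np.median(h[k]),np.percentile(q[:,2],[1,99]),q.min(0),q.max(0))
A=np.c_[q[:,:2],np.ones(len(q))]; print("plane",np.linalg.lstsq(A,q[:,2],rcond=None)[0])
E
```

```text
t 19.2 [0.4451 0.0311 0.1974] [ 1.800e+02 -1.000e-01  1.775e+02] F [-0.4  0.2  0.3] w 1.001 q [ 0.77  0.25 -1.02  1.8   0.23  1.22  1.2 ]
7732 ((483.2408447265625, 29.299232482910156), (50.110198974609375, 105.14371490478516), 87.7343978881836) 0.07497543201648221 [0.07324569 0.09697695] [0.43005236 0.00288849 0.07137823] [0.53628051 0.05590761 0.09828606]
plane [ 0.2231804  -0.01178524 -0.02197052]
```

View pics/w4.png

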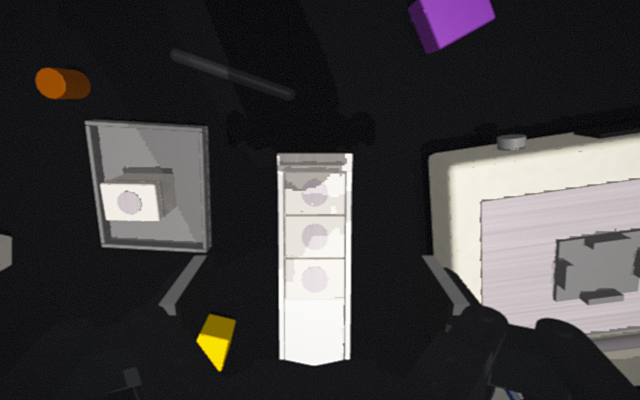

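The wrist view shows the three waiting cassettes at (315,190), (315,237) and (315,278), wait1 at the stop nearest the robot, and the finished cassette standing in the tray. The tops lie in a plane with slope 0.223, 105 mm long, so wait1's top centre is at (448,30.7,77.7) mm.

Emit:
{"api": "send_rows", "payload": {"series": [[4, 0, 30, 0, 0, 0, 0], [4, 0, 30, 0, 0, 0, 0], [0, 0, 9, 0, 0, 0, 0], [0, 0, 0, 0, -6.3, 0, 0], [0, 0, 0, 0, -6.3, 0, 0], [0, 0, 0, 0, 0, 0, 0], [0, 0, 0, 0, 0, 0, 0]]}}

```text
clock: 19.95
position: [0.4387, 0.031, 0.1305]
tcp_rot: [-3.14, 0.221, 3.099]
contact_force: [1.3, 0.4, 0.8]
grip_width: 1.001
```

```bash
python3 - <<'E'
from h import *
state(); delta([.4542,.0305,.0504],177.6,-12.6)
E
```

```text
t 19.9 [0.4387 0.031  0.1305] [-179.9   12.6  177.6] F [1.3 0.4 0.8] w 1.001 q [ 0.87  0.11 -1.06  2.11  0.21  0.77  1.21]
shift(mm, current tool) [ 2.4  0.3 81.5] turn [-0.1  0.  -0. ] | turn-first shift [ 2.3  0.2 81.5]
```

Emit:
{"api": "send_rows", "payload": {"series": [[2.4, 0, 20, 0, 0, 0, 0], [0, 0, 20, 0, 0, 0, 0], [0, 0, 20, 0, 0, 0, 0], [0, 0, 15, 0, 0, 0, 0], [0, 0, 6, 0, 0, 0, 0], [0, 0, 0, 0, 0, 0, 0], [0, 0, 0, 0, 0, 0, 0]]}}

```text
clock: 20.65
position: [0.4547, 0.0314, 0.0506]
tcp_rot: [3.141, 0.221, 3.1]
contact_force: [-0.4, 0.0, 0.8]
grip_width: 0.999
```

```bash
python3 - <<'E'
from h import *
state(); delta([.4542,.0305,.0504],177.6,-12.6); im,D,c=shot("scene")
cv2.imwrite("pics/s2.png",cv2.resize(cv2.cvtColor(im[110:260,280:450],cv2.COLOR_RGB2BGR),None,fx=4,fy=4))
E
```

```text
t 20.6 [0.4547 0.0314 0.0506] [180.   12.7 177.6] F [-0.4  0.   0.8] w 0.999 q [ 0.65  0.32 -0.9   2.18  0.54  0.61  0.91]
shift(mm, current tool) [ 0.5 -0.9  0.1] turn [0.1 0.1 0. ] | turn-first shift [ 0.5 -0.9  0.1]
```

View pics/s2.png

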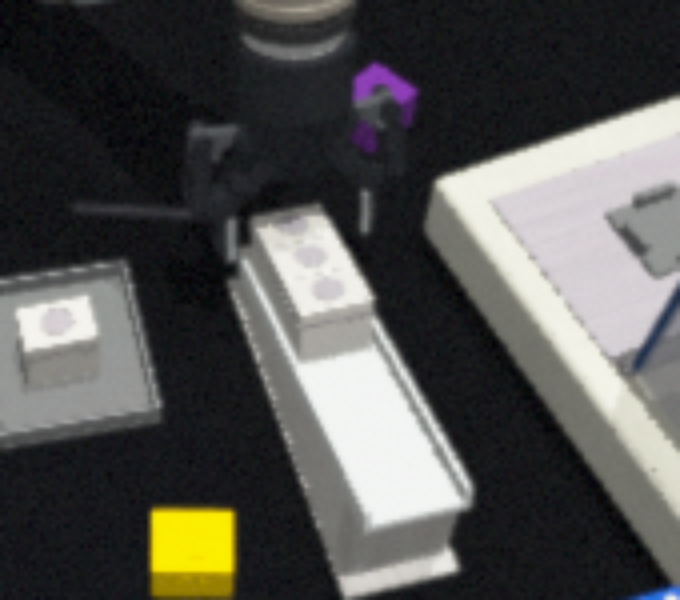

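The fingers, at (232,240) and (365,210) in the crop, straddle the front cassette above the lane walls. Grip, then lift along the tool axis.

Emit:
{"api": "send_rows", "payload": {"series": [[0, -1, 0, 0, 0, 0, 60], [0, 0, 0, 0, 0, 0, 255], [0, 0, 0, 0, 0, 0, 255], [0, 0, 0, 0, 0, 0, 255], [0, 0, 0, 0, 0, 0, 255], [0, 0, 0, 0, 0, 0, 255]]}}

```text
clock: 21.3
position: [0.4538, 0.0298, 0.0508]
tcp_rot: [-3.141, 0.221, 3.1]
contact_force: [-1.2, -0.0, 5.5]
grip_width: 0.571
```

Emit:
{"api": "send_rows", "payload": {"series": [[0, 0, -6, 0, 0, 0, 255], [0, 0, -8, 0, 0, 0, 255], [0, 0, -10, 0, 0, 0, 255], [0, 0, -15, 0, 0, 0, 255], [0, 0, -20, 0, 0, 0, 255], [0, 0, -25, 0, 0, 0, 255], [0, 0, -25, 0, 0, 0, 255], [0, 0, -25, 0, 0, 0, 255], [0, 0, 0, 0, 6.3, 0, 255], [0, 0, 0, 0, 6.3, 0, 255], [0, 0, 0, 0, 0, 0, 255]]}}

```text
clock: 22.4
position: [0.426, 0.0308, 0.18]
tcp_rot: [3.135, -0.003, 3.1]
contact_force: [-0.5, -0.6, -2.2]
grip_width: 0.57
```

```bash
python3 - <<'E'
from h import *
state(); a=delta([.5265,.2771,.2],186.2)
im,D,c=shot("scene"); P=dep(c,D); z=P[...,2]
h=z-(P[...,0]-.436)*np.tan(.22)
k=(h>.068)&(h<.082)&(P[...,0]>.40)&(P[...,0]<.6)&(P[...,1]>-.03)&(P[...,1]<.09)
q=P[k]; print(k.sum(),cv2.minAreaRect((q[:,:2]*1000).astype(np.float32)))
E
```

```text
t 22.4 [0.426  0.0308 0.18  ] [179.6  -0.2 177.6] F [-0.5 -0.6 -2.2] w 0.570 q [ 0.9   0.27 -1.18  1.87  0.26  1.18  1.16]
shift(mm, current tool) [-89.9 250.5 -18.6] turn [ 0.4 -0.1 -8.6] | turn-first shift [-126.5  234.   -20. ]
343 ((467.4165954589844, 27.958389282226562), (50.246238708496094, 72.8643798828125), 87.45729064941406)
```

Emit:
{"api": "send_rows", "payload": {"series": [[-30, 20, -4, 0, 0, 0, 255], [-30, 20, -4, 0, 0, 0, 255], [-30, 20, -4, 0, 0, 0, 255], [0, 20, 0, 0, 0, 0, 255], [0, 20, 0, 0, 0, 0, 255], [0, 0, 0, 0, 0, 0, 255]]}}

```text
clock: 23.05
position: [0.5156, 0.1317, 0.1936]
tcp_rot: [3.138, -0.0, 3.108]
contact_force: [-1.4, 0.0, -1.3]
grip_width: 0.569
```

```bash
python3 - <<'E'
from h import *
state(); a=delta([.5265,.2771,.2],186.2)
E
```

```text
t 23.1 [0.5156 0.1317 0.1936] [179.8  -0.  178.1] F [-1.4  0.  -1.3] w 0.569 q [ 0.47  0.5  -1.06  1.6   0.44  1.31  0.88]
shift(mm, current tool) [ -6.  145.7  -6. ] turn [ 0.2  0.  -8.1] | turn-first shift [-26.5 143.4  -6.4]
```

Emit:
{"api": "send_rows", "payload": {"series": [[-1, 24.3, 0, 0, 0, 0, 255], [-1, 24.3, 0, 0, 0, 0, 255], [-1, 24.3, 0, 0, 0, 0, 255], [-1, 24.3, 0, 0, 0, 0, 255], [-1, 24.3, 0, 0, 0, 0, 255], [-1, 24.3, 0, 0, 0, 0, 255], [0, 0, 0, 0, 0, -4, 255], [0, 0, 0, 0, 0, -4, 255], [0, 0, 0, 0, 0, 0, 255], [0, 0, 0, 0, 0, 0, 255]]}}

```text
clock: 24.05
position: [0.5298, 0.2714, 0.193]
tcp_rot: [-3.141, 0.0, -3.045]
contact_force: [-0.5, -0.1, -0.7]
grip_width: 0.571
```

```bash
python3 - <<'E'
from h import *
state(); a=delta([.5265,.2771,.1],186.1)
im,D,c=shot("wrist","w5.png"); P=dep(c,D)
h=P[...,2]
# held cassette underside unseen; print nest rails' position
k=(h>.080)&(h<.092)&(abs(P[...,0]-.5265)<.045)&(abs(P[...,1]-.277)<.05); q=P[k]; print(k.sum(), q.min(0),q.max(0),q.mean(0))
E
```

```text
t 24.1 [0.5298 0.2714 0.193 ] [-179.9    0.  -174.5] F [-0.5 -0.1 -0.7] w 0.571 q [ 0.13  0.63 -1.02  1.42  0.53  1.39  0.76]
shift(mm, current tool) [ 2.7  6.  93. ] turn [-0.1  0.  -0.6] | turn-first shift [ 2.6  6.  93. ]
919 [0.49521364 0.24068567 0.08004761] [0.54272302 0.31397141 0.08906837] [0.51507505 0.27646214 0.08615903]
```

View pics/w5.png

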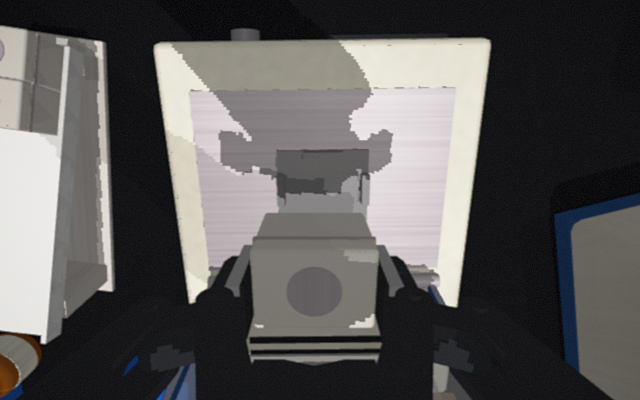

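The cassette hangs level, lid up, between the fingers (centre 315,290), with the empty nest ahead at (322,170).

Emit:
{"api": "send_rows", "payload": {"series": [[2.7, 6, 20, 0, 0, -0.6, 255], [0, 0, 25, 0, 0, 0, 255], [0, 0, 25, 0, 0, 0, 255], [0, 0, 20, 0, 0, 0, 255], [0, 0, 0, 0, 0, 0, 255], [0, 0, 0, 0, 0, 0, 255]]}}

```text
clock: 24.7
position: [0.5269, 0.2782, 0.1031]
tcp_rot: [3.142, -0.0, -3.034]
contact_force: [0.7, 0.1, -0.3]
grip_width: 0.571
```

```bash
python3 - <<'E'
from h import *
state(); a=delta([.5265,.2771,.092],186.1)
E
```

```text
t 24.7 [0.5269 0.2782 0.1031] [ 180.    -0.  -173.8] F [ 0.7  0.1 -0.3] w 0.571 q [ 0.1   0.71 -0.98  1.54  0.61  1.23  0.71]
shift(mm, current tool) [ 0.5 -1.  11.1] turn [ 0.  -0.   0.1] | turn-first shift [ 0.5 -1.  11.1]
```

Emit:
{"api": "send_rows", "payload": {"series": [[0.5, -1, 5, 0, 0, 0, 255], [0, 0, 4, 0, 0, 0, 255], [0, 0, 2, 0, 0, 0, 255], [0, 0, 1, 0, 0, 0, 255], [0, 0, 0, 0, 0, 0, 255], [0, 0, 0, 0, 0, 0, 255]]}}

```text
clock: 25.3
position: [0.5269, 0.2776, 0.0933]
tcp_rot: [-3.141, 0.002, -3.033]
contact_force: [-1.4, -3.8, 8.4]
grip_width: 0.577
```

```bash
python3 - <<'E'
from h import *
state(); 
E
```

```text
t 25.3 [0.5269 0.2776 0.0933] [-1.800e+02  1.000e-01 -1.738e+02] F [-1.4 -3.8  8.4] w 0.577 q [ 0.1   0.71 -0.97  1.55  0.62  1.21  0.7 ]
```

Emit:
{"api": "send_rows", "payload": {"series": [[0, 0, 0, 0, 0, 0, 90], [0, 0, 0, 0, 0, 0, 20], [0, 0, 0, 0, 0, 0, 0], [0, 0, 0, 0, 0, 0, 0], [0, 0, -15, 0, 0, 0, 0], [0, 0, -25, 0, 0, 0, 0], [0, 0, -30, 0, 0, 0, 0], [0, 0, -30, 0, 0, 0, 0], [0, 0, -20, 0, 0, 0, 0], [0, 0, 0, 0, 0, 0, 0], [0, 0, 0, 0, 0, 0, 0]]}}

```text
clock: 26.4
position: [0.5264, 0.2776, 0.2113]
tcp_rot: [3.141, 0.001, -3.032]
contact_force: [-0.9, -0.0, -0.4]
grip_width: 0.995
```

```bash
python3 - <<'E'
from h import *
state()
im,D,c=shot("wrist","w6.png"); P=dep(c,D);h=P[...,2]
k=(h>.112)&(h<.13)&(abs(P[...,0]-.5265)<.045)&(abs(P[...,1]-.277)<.05); q=P[k]; print(k.sum(), cv2.minAreaRect((q[:,:2]*1000).astype(np.float32)),q[:,2].mean(),np.percentile(q[:,2],[2,98]))
# handle location from scene
im,D,c=shot("scene"); P=dep(c,D);h=P[...,2]
k=(h>.272)&(h<.32)&(P[...,0]>.6)&(P[...,0]<.78)&(P[...,1]>.2)&(P[...,1]<.38); q=P[k]; print(k.sum(),q.min(0),q.max(0),q.mean(0), np.polyfit(q[:,1],q[:,0],1),np.percentile(q[:,2],[50,95]))
E
```

```text
t 26.4 [0.5264 0.2776 0.2113] [ 1.800e+02  1.000e-01 -1.737e+02] F [-0.9 -0.  -0.4] w 0.995 q [ 0.12  0.61 -1.03  1.39  0.52  1.43  0.77]
3262 ((526.6373291015625, 277.0993957519531), (35.69636917114258, 50.057830810546875), 6.101312160491943) 0.12053290485698287 [0.11505458 0.12232387]
280 [0.671248   0.22839264 0.27221319] [0.69417018 0.35746099 0.28750083] [0.68476341 0.28786552 0.28313493] [-0.10849381  0.71599504] [0.28373435 0.2862192 ]
```

wait1 sits in the nest at (526.6,277.1) mm, yaw 6.1°, top at 120.5 mm: square and flat. Next, regrasp the handle and close the guard.

Emit:
{"api": "send_rows", "payload": {"series": [[10, 0, -30, 0, 0, 0, 0], [10, 0, -30, 0, 0, 0, 0], [10, 0, -30, 0, 0, 0, 150], [0, 0, -15, 0, 0, 0, 150], [0, 0, 0, 0, 0, 8.2, 150], [0, 0, 0, 0, 0, 8.2, 150], [0, 0, 0, 0, 0, 8.2, 150], [0, 0, 0, 0, 0, 8.2, 150], [0, 0, 0, 0, 0, 8.2, 150], [0, 0, 0, 0, 0, 8.2, 150], [0, 0, 0, 0, 0, 8.2, 150], [0, 0, 0, 0, 0, 8.2, 150], [0, 0, 0, 0, 0, 8.2, 150], [0, 0, 0, 0, 0, 8.2, 150], [0, 0, 0, 0, 0, 8.2, 150], [0, 0, 0, 0, 0, 0, 150]]}}

```text
clock: 28.1
position: [0.4962, 0.2736, 0.3143]
tcp_rot: [-3.139, 0.002, 1.676]
contact_force: [-0.2, -0.1, -0.4]
grip_width: 0.409
```

```bash
python3 - <<'E'
from h import *
state(); delta([.681,.294,.32],96.2)
E
```

```text
t 28.1 [0.4962 0.2736 0.3143] [-1.799e+02  1.000e-01  9.600e+01] F [-0.2 -0.1 -0.4] w 0.409 q [-0.04  0.41 -0.75  1.27  0.27  1.56 -0.64]
shift(mm, current tool) [  0.8 185.9  -6.1] turn [-0.1  0.1 -0.2] | turn-first shift [  0.3 185.9  -5.7]
```

Emit:
{"api": "send_rows", "payload": {"series": [[0, 31, -1, 0, 0, 0, 150], [0, 31, -1, 0, 0, 0, 150], [0, 31, -1, 0, 0, 0, 150], [0, 31, -1, 0, 0, 0, 150], [0, 31, -1, 0, 0, 0, 150], [0, 31, -1, 0, 0, 0, 150], [0, 0, 0, 0, 0, 0, 150], [0, 0, 0, 0, 0, 0, 150]]}}

```text
clock: 28.9
position: [0.6815, 0.2942, 0.3186]
tcp_rot: [-3.137, 0.0, 1.679]
contact_force: [-1.0, -0.5, -0.3]
grip_width: 0.406
```

```bash
python3 - <<'E'
from h import *
state(); delta([.681,.294,.265],96.2)
im,D,c=shot("wrist","w7.png"); P=dep(c,D);h=P[...,2]
k=(h>.272)&(h<.30)&(P[...,0]>.6)&(P[...,0]<.78)&(P[...,1]>.2)&(P[...,1]<.38); q=P[k]; print(k.sum(),q.min(0),q.max(0),q.mean(0), np.polyval(np.polyfit(q[:,1],q[:,0],1),.294),np.percentile(q[:,2],[50,95]))
E
```

```text
t 28.9 [0.6815 0.2942 0.3186] [-179.7    0.    96.2] F [-1.  -0.5 -0.3] w 0.406 q [-0.27  0.84 -0.63  0.51  0.48  1.87 -0.46]
shift(mm, current tool) [-0.1 -0.3 53.6] turn [-0.3  0.  -0. ] | turn-first shift [-0.1 -0.5 53.6]
3683 [0.66978364 0.23092468 0.27223782] [0.69354867 0.35934412 0.28857491] [0.68121068 0.30242573 0.28572178] 0.6821389894014416 [0.28603886 0.28747645]
```

Emit:
{"api": "send_rows", "payload": {"series": [[0, 0.5, 18, 0, 0, 0, 150], [0, 0, 18, 0, 0, 0, 150], [0, 0, 18, 0, 0, 0, 150], [0, 0, 0, 0, 0, 0, 150], [0, 0, 0, 0, 0, 0, 230], [0, 0, 0, 0, 0, 0, 255], [0, 0, 0, 0, 0, 0, 255], [0, 0, 0, 0, 0, 0, 255], [0, 0, 0, 0, 0, 0, 255]]}}

```text
clock: 29.85
position: [0.6828, 0.294, 0.2698]
tcp_rot: [3.138, -0.001, 1.676]
contact_force: [0.1, -1.0, 4.7]
grip_width: 0.089
```

```bash
python3 -c "
from h import *
state()"; python3 arc.py 94.4 44.4 20; python3 arc.py 44.4 8.4 18;
```

```text
t 29.9 [0.6828 0.294  0.2698] [ 1.798e+02 -1.000e-01  9.600e+01] F [ 0.1 -1.   4.7] w 0.089 q [-0.21  0.82 -0.64  0.69  0.46  1.72 -0.51]
[[0, -9.0, -2.9], [0, -9.1, -2.5], [0, -9.2, -2.1], [0, -9.3, -1.7], [0, -9.4, -1.3], [0, -9.4, -0.9], [0, -9.5, -0.5], [0, -9.5, -0.1], [0, -9.5, 0.4], [0, -9.4, 0.8], [0, -9.4, 1.2], [0, -9.3, 1.6], [0, -9.3, 2.0], [0, -9.2, 2.4], [0, -9.0, 2.8], [0, -8.9, 3.2], [0, -8.8, 3.6], [0, -8.6, 3.9], [0, -8.4, 4.3], [0, -8.2, 4.7]]
[[0, -6.4, 4.0], [0, -6.3, 4.2], [0, -6.1, 4.4], [0, -6.0, 4.7], [0, -5.8, 4.9], [0, -5.6, 5.1], [0, -5.5, 5.3], [0, -5.3, 5.4], [0, -5.1, 5.6], [0, -4.9, 5.8], [0, -4.7, 6.0], [0, -4.5, 6.1], [0, -4.2, 6.3], [0, -4.0, 6.4], [0, -3.8, 6.6], [0, -3.6, 6.7], [0, -3.3, 6.8], [0, -3.1, 6.9]]
```

Emit:
{"api": "send_rows", "payload": {"series": [[0, -9.0, -2.9, 0, 0, 0, 255], [0, -9.1, -2.5, 0, 0, 0, 255], [0, -9.2, -2.1, 0, 0, 0, 255], [0, -9.3, -1.7, 0, 0, 0, 255], [0, -9.4, -1.3, 0, 0, 0, 255], [0, -9.4, -0.9, 0, 0, 0, 255], [0, -9.5, -0.5, 0, 0, 0, 255], [0, -9.5, -0.1, 0, 0, 0, 255], [0, -9.5, 0.4, 0, 0, 0, 255], [0, -9.4, 0.8, 0, 0, 0, 255], [0, -9.4, 1.2, 0, 0, 0, 255], [0, -9.3, 1.6, 0, 0, 0, 255], [0, -9.3, 2.0, 0, 0, 0, 255], [0, -9.2, 2.4, 0, 0, 0, 255], [0, -9.0, 2.8, 0, 0, 0, 255], [0, -8.9, 3.2, 0, 0, 0, 255], [0, -8.8, 3.6, 0, 0, 0, 255], [0, -8.6, 3.9, 0, 0, 0, 255], [0, -8.4, 4.3, 0, 0, 0, 255], [0, -8.2, 4.7, 0, 0, 0, 255]]}}

```text
clock: 31.85
position: [0.5016, 0.2742, 0.2511]
tcp_rot: [3.137, 0.001, 1.675]
contact_force: [-1.0, -2.4, 8.3]
grip_width: 0.083
```

```bash
python3 -c "
from h import *
state()"
```

```text
t 31.9 [0.5016 0.2742 0.2511] [179.7   0.   96. ] F [-1.  -2.4  8.3] w 0.083 q [-0.02  0.44 -0.75  1.4   0.3   1.42 -0.66]
```

Emit:
{"api": "send_rows", "payload": {"series": [[0, -6.4, 4.0, 0, 0, 0, 255], [0, -6.3, 4.2, 0, 0, 0, 255], [0, -6.1, 4.4, 0, 0, 0, 255], [0, -6.0, 4.7, 0, 0, 0, 255], [0, -5.8, 4.9, 0, 0, 0, 255], [0, -5.6, 5.1, 0, 0, 0, 255], [0, -5.5, 5.3, 0, 0, 0, 255], [0, -5.3, 5.4, 0, 0, 0, 255], [0, -5.1, 5.6, 0, 0, 0, 255], [0, -4.9, 5.8, 0, 0, 0, 255], [0, -4.7, 6.0, 0, 0, 0, 255], [0, -4.5, 6.1, 0, 0, 0, 255], [0, -4.2, 6.3, 0, 0, 0, 255], [0, -4.0, 6.4, 0, 0, 0, 255], [0, 0, 0, 0, 0, 0, 255]]}}

```text
clock: 33.35
position: [0.4256, 0.2659, 0.1729]
tcp_rot: [-3.139, 0.001, 1.676]
contact_force: [-0.2, -1.8, -3.6]
grip_width: 0.086
```

```bash
python3 -c "
from h import *
state()"; python3 arc.py 16.4 -2 23
```

```text
t 33.4 [0.4256 0.2659 0.1729] [-1.799e+02  1.000e-01  9.610e+01] F [-0.2 -1.8 -3.6] w 0.086 q [ 0.02  0.35 -0.78  1.71  0.26  1.19 -0.72]
[[0, -1.5, 2.6], [0, -1.5, 2.6], [0, -1.5, 2.6], [0, -1.4, 2.7], [0, -1.4, 2.7], [0, -1.4, 2.7], [0, -1.3, 2.7], [0, -1.3, 2.7], [0, -1.2, 2.8], [0, -1.2, 2.8], [0, -1.2, 2.8], [0, -1.1, 2.8], [0, -1.1, 2.8], [0, -1.1, 2.8], [0, -1.0, 2.9], [0, -1.0, 2.9], [0, -0.9, 2.9], [0, -0.9, 2.9], [0, -0.9, 2.9], [0, -0.8, 2.9], [0, -0.8, 2.9], [0, -0.7, 2.9], [0, -0.7, 3.0]]
```

Emit:
{"api": "send_rows", "payload": {"series": [[0, -1.5, 2.6, 0, 0, 0, 255], [0, -1.5, 2.6, 0, 0, 0, 255], [0, -1.5, 2.6, 0, 0, 0, 255], [0, -1.4, 2.7, 0, 0, 0, 255], [0, -1.4, 2.7, 0, 0, 0, 255], [0, -1.4, 2.7, 0, 0, 0, 255], [0, -1.3, 2.7, 0, 0, 0, 255], [0, -1.3, 2.7, 0, 0, 0, 255], [0, -1.2, 2.8, 0, 0, 0, 255], [0, -1.2, 2.8, 0, 0, 0, 255], [0, -1.2, 2.8, 0, 0, 0, 255], [0, -1.1, 2.8, 0, 0, 0, 255], [0, -1.1, 2.8, 0, 0, 0, 255], [0, -1.1, 2.8, 0, 0, 0, 255], [0, -1.0, 2.9, 0, 0, 0, 255], [0, -0.9, 2.5, 0, 0, 0, 255], [0, 0, 0, 0, 0, 0, 255]]}}

```text
clock: 35.05
position: [0.4066, 0.2638, 0.1305]
tcp_rot: [-3.141, 0.001, 1.676]
contact_force: [-0.2, -4.9, -0.6]
grip_width: 0.088
```

```bash
python3 -c "
from h import *
state()"
```

```text
t 35.0 [0.4066 0.2638 0.1305] [-1.8e+02  1.0e-01  9.6e+01] F [-0.2 -4.9 -0.6] w 0.088 q [ 0.01  0.36 -0.77  1.81  0.28  1.08 -0.77]
```

Emit:
{"api": "send_rows", "payload": {"series": [[0, -0.8, 2.5, 0, 0, 0, 255], [0, -0.8, 2, 0, 0, 0, 255], [0, -0.6, 2, 0, 0, 0, 255], [0, -0.5, 2, 0, 0, 0, 255], [0, -0.5, 1.5, 0, 0, 0, 255], [0, -0.3, 1, 0, 0, 0, 255], [0, 0, 1, 0, 0, 0, 255], [0, 0, 0, 0, 0, 0, 255], [0, 0, 0, 0, 0, 0, 255]]}}

```text
clock: 35.95
position: [0.4032, 0.2635, 0.119]
tcp_rot: [-3.141, 0.001, 1.676]
contact_force: [-0.5, -5.5, 2.6]
grip_width: 0.085
```

```bash
python3 -c "
from h import *
state()"
```

```text
t 36.0 [0.4032 0.2635 0.119 ] [-1.8e+02  1.0e-01  9.6e+01] F [-0.5 -5.5  2.6] w 0.085 q [ 0.    0.37 -0.77  1.84  0.29  1.05 -0.78]
```

Emit:
{"api": "send_rows", "payload": {"series": [[0, 0, 1, 0, 0, 0, 255], [0, 0, 1, 0, 0, 0, 255], [0, 0, 1, 0, 0, 0, 255], [0, 0, 0, 0, 0, 0, 255], [0, 0, 0, 0, 0, 0, 255]]}}

```text
clock: 36.45
position: [0.4022, 0.2634, 0.1153]
tcp_rot: [-3.139, 0.002, 1.676]
contact_force: [-1.6, -5.5, 1.2]
grip_width: 0.089
```

```bash
python3 -c "
from h import *
state()"
```

```text
t 36.5 [0.4022 0.2634 0.1153] [-1.798e+02  1.000e-01  9.600e+01] F [-1.6 -5.5  1.2] w 0.089 q [-0.    0.37 -0.77  1.84  0.3   1.05 -0.78]
```

Emit:
{"api": "send_rows", "payload": {"series": [[0, 0, 1, 0, 0, 0, 255], [0, 0, 1, 0, 0, 0, 255], [0, 0, 0, 0, 0, 0, 255], [0, 0, 0, 0, 0, 0, 255]]}}

```text
clock: 36.85
position: [0.4022, 0.2633, 0.115]
tcp_rot: [-3.139, 0.003, 1.676]
contact_force: [-4.6, -7.5, 12.4]
grip_width: 0.085
```

```bash
python3 - <<'E'
from h import *
state()
im,D,c=shot("wrist"); P=dep(c,D);h=P[...,2]
k=(h>.11)&(h<.16)&(P[...,0]>.37)&(P[...,0]<.42)&(P[...,1]>.29)&(P[...,1]<.33); q=P[k]; print(k.sum(),np.percentile(q[:,2],[50,95]),q.mean(0))
E
```

```text
t 36.9 [0.4022 0.2633 0.115 ] [-179.9    0.2   96. ] F [-4.6 -7.5 12.4] w 0.085 q [-0.    0.37 -0.77  1.84  0.3   1.05 -0.78]
3978 [0.13594234 0.13736923] [0.40174734 0.3154159  0.13572872]
```

The handle has bottomed out: 12 N reaction, bar top at 136–137 mm, so its centre is at the closed height of 131 mm. Release, then the new cassette.

Emit:
{"api": "send_rows", "payload": {"series": [[0, 0, -1.5, 0, 0, 0, 255], [0, 0, 0, 0, 0, 0, 150], [0, 0, 0, 0, 0, 0, 150], [0, 0, 0, 0, 0, 0, 150], [0, 0, 0, 0, 0, 0, 150], [0, 0, -15, 0, 0, 0, 150], [0, 0, -25, 0, 0, 0, 150], [0, 0, -35, 0, 0, 0, 150], [0, 0, -35, 0, 0, 0, 0], [0, 0, -30, 0, 0, 0, 0], [0, 0, 0, 0, 0, 0, 0]]}}

```text
clock: 38.0
position: [0.4053, 0.267, 0.2601]
tcp_rot: [3.133, -0.005, 1.677]
contact_force: [0.7, 0.0, -0.2]
grip_width: 0.899
```

```bash
python3 - <<'E'
from h import *
state()
def cass(n,fn=None):
    im,D,c=shot(n,fn); P=dep(c,D);h=P[...,2]; I=im.astype(int); w=(I.min(-1)>90)&(I.max(-1)-I.min(-1)<60)
    k=w&(h>.038)&(h<.05)&(P[...,0]>.2)&(P[...,0]<.75)&(P[...,1]<-.19)&(P[...,1]>-.47)
    N,l,s,_=cv2.connectedComponentsWithStats(k.astype(np.uint8))
    for i in range(1,N):
        if s[i,4]>60: q=P[l==i]; print(n,s[i,4],cv2.minAreaRect((q[:,:2]*1000).astype(np.float32)),np.median(q[:,2]))
    k=(h>.018)&(h<.03)&(P[...,0]>.4)&(P[...,0]<.55)&(P[...,1]<-.37)&(P[...,1]>-.5); q=P[k]; print("timer",k.sum(),cv2.minAreaRect((q[:,:2]*1000).astype(np.float32)))
    k=(h>.12)&(h<.16)&(P[...,0]>.37)&(P[...,0]<.42)&(P[...,1]>.2)&(P[...,1]<.33); q=P[k]; print("handle",k.sum(),np.percentile(q[:,2],[50,90]) if len(q) else '')
cass("top"); cass("scene","s3.png")
delta([.42,.02,.26],96); delta([.515,-.3315,.20],-18.2)
E
```

```text
t 38.0 [0.4053 0.267  0.2601] [179.5  -0.3  96.1] F [ 0.7  0.  -0.2] w 0.899 q [ 0.06  0.24 -0.82  1.61  0.18  1.36 -0.68]
top 299 ((542.509765625, -328.22418212890625), (49.4637565612793, 36.76612091064453), 68.29580688476562) 0.04308632271272113
timer 533 ((466.0144348144531, -455.40924072265625), (66.95674896240234, 50.80690002441406), 63.71336364746094)
handle 297 [0.13426329 0.1375514 ]
scene 281 ((544.8602294921875, -329.63836669921875), (50.41550827026367, 36.64226531982422), 67.4791259765625) 0.04336037216681204
timer 461 ((468.39263916015625, -455.9655456542969), (66.11408996582031, 51.053043365478516), 63.05339050292969)
handle 170 [0.13374297 0.13619067]
shift(mm, current tool) [-245.2   -9.3   -4.2] turn [ 0.1 -0.   0.1] | turn-first shift [-245.2   -9.1   -4. ]
shift(mm, current tool) [-604.8   48.    55.6] turn [ 0.000e+00 -1.000e-01  1.143e+02] | turn-first shift [292.3 531.7  56. ]
```

View pics/s3.png

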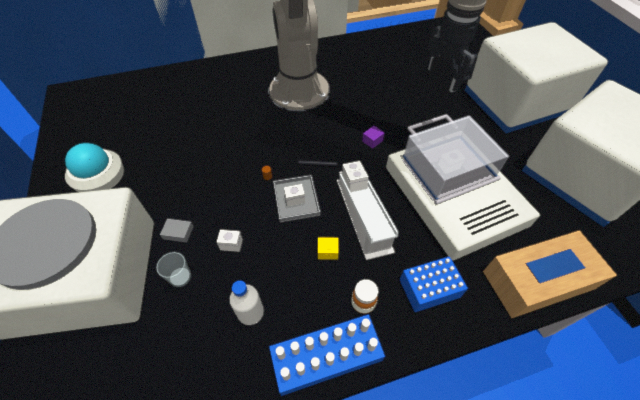

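The guard is closed, wait1 is in the nest, and wait2/wait3 have slid to the stop. The new cassette at (229,240) has been knocked about 28 mm to (543,−329) mm; both views agree.

Emit:
{"api": "send_rows", "payload": {"series": [[-38.6, 4.5, 0, 0, 0, 0, 0], [-38.6, 4.5, 0, 0, 0, 0, 0], [-38.6, 4.5, 0, 0, 0, 0, 0], [-38.6, 4.5, 0, 0, 0, 0, 0], [-38.6, 4.5, 0, 0, 0, 0, 0], [-38.6, 4.5, 0, 0, 0, 0, 0], [-38.6, 4.5, 0, 0, 0, 0, 0], [-38.6, 4.5, 0, 0, 0, 0, 0], [-38.6, 4.5, 0, 0, 0, 0, 0], [-38.6, 4.5, 0, 0, 0, 0, 0], [-38.6, 4.5, 0, 0, 0, 0, 0], [0, 0, 0, 0, 0, 8.4, 0], [0, 0, 0, 0, 0, 8.4, 0], [0, 0, 0, 0, 0, 8.4, 0], [0, 0, 0, 0, 0, 8.4, 0], [0, 0, 0, 0, 0, 8.4, 0], [0, 0, 0, 0, 0, 8.4, 0], [0, 0, 0, 0, 0, 8.4, 0]]}}

```text
clock: 39.9
position: [0.4961, -0.1524, 0.2534]
tcp_rot: [-3.138, 0.002, 0.644]
contact_force: [-0.4, -0.8, 0.4]
grip_width: 1.001
```

Emit:
{"api": "send_rows", "payload": {"series": [[0, 0, 0, 0, 0, 8.4, 0], [0, 0, 0, 0, 0, 8.4, 0], [0, 0, 0, 0, 0, 8.4, 0], [0, 0, 0, 0, 0, 8.4, 0], [0, 0, 0, 0, 0, 8.4, 0], [0, 0, 0, 0, 0, 8.4, 0], [0, 0, 0, 0, 0, 8.4, 0], [0, 0, 0, 0, 0, 0, 0]]}}

```text
clock: 40.7
position: [0.4962, -0.1524, 0.2537]
tcp_rot: [3.141, 0.004, -0.376]
contact_force: [-0.2, 0.1, 0.6]
grip_width: 0.998
```

```bash
python3 - <<'E'
from h import *
state(); delta([.5437,-.329,.20],-22)
E
```

```text
t 40.7 [ 0.4962 -0.1524  0.2537] [180.    0.2 -21.5] F [-0.2  0.1  0.6] w 0.998 q [ 0.45  0.25 -0.24  1.54  0.06  1.36 -1.73]
shift(mm, current tool) [109.2 146.8  53.3] turn [0.  0.2 0.5] | turn-first shift [110.2 145.9  53.7]
```

Emit:
{"api": "send_rows", "payload": {"series": [[22, 29.3, 5, 0, 0, 0.5, 0], [22, 29.3, 12, 0, 0, 0, 0], [22, 29.3, 12, 0, 0, 0, 0], [22, 29.3, 12, 0, 0, 0, 0], [22, 29.3, 12, 0, 0, 0, 0], [0, 0, 0, 0, 0, 0, 0], [0, 0, 0, 0, 0, 0, 0]]}}

```text
clock: 41.4
position: [0.5432, -0.3302, 0.2002]
tcp_rot: [-3.141, 0.004, -0.385]
contact_force: [-0.3, 0.2, -0.7]
grip_width: 0.998
```

```bash
python3 - <<'E'
from h import *
state(); im,D,c=shot("wrist","w8.png"); P=dep(c,D);h=P[...,2]
k=(h>.036)&(h<.052)&(abs(P[...,0]-.543)<.07)&(abs(P[...,1]+.329)<.07)&(im.min(-1)>50); q=P[k]; r=cv2.minAreaRect((q[:,:2]*1000).astype(np.float32)); print(k.sum(),r,np.median(q[:,2]))
delta([r[0][0]/1000,r[0][1]/1000,.018],-22)
E
```

```text
t 41.4 [ 0.5432 -0.3302  0.2002] [-179.9    0.2  -22. ] F [-0.3  0.2 -0.7] w 0.998 q [ 0.62  0.52 -0.15  1.29  0.08  1.34 -1.49]
2135 ((543.5435180664062, -329.32012939453125), (49.655574798583984, 36.32213592529297), 67.5997085571289) 0.04479474634104594
shift(mm, current tool) [1.000e-01 1.100e+00 1.833e+02] turn [-0.1  0.1  0.1] | turn-first shift [ -0.3   0.8 183.3]
```

View pics/w8.png

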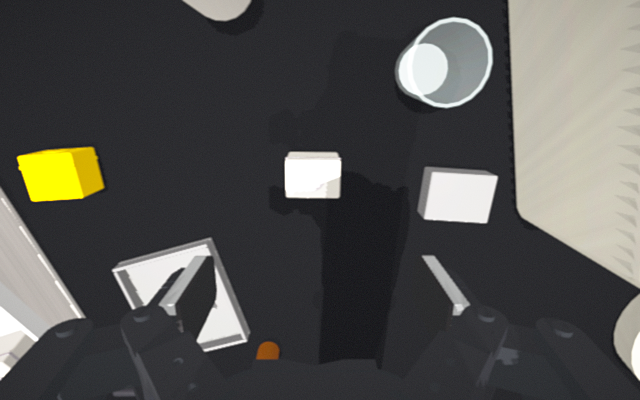

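The new cassette is at (313,175) in the wrist view, (543.5,−329.3) mm, top at 45 mm. The timer and beaker are clear of the fingers.

Emit:
{"api": "send_rows", "payload": {"series": [[0, 1, 30, 0, 0, 0, 0], [0, 0, 30, 0, 0, 0, 0], [0, 0, 30, 0, 0, 0, 0], [0, 0, 30, 0, 0, 0, 0], [0, 0, 30, 0, 0, 0, 0], [0, 0, 22, 0, 0, 0, 0], [0, 0, 10, 0, 0, 0, 0], [0, 0, 0, 0, 0, 0, 0], [0, 0, 0, 0, 0, 0, 60], [0, 0, 0, 0, 0, 0, 255], [0, 0, 0, 0, 0, 0, 255], [0, 0, 0, 0, 0, 0, 255], [0, 0, 0, 0, 0, 0, 255], [0, 0, 0, 0, 0, 0, 255]]}}

```text
clock: 42.85
position: [0.5456, -0.3315, 0.0228]
tcp_rot: [3.141, -0.004, -0.385]
contact_force: [0.0, -0.1, 6.4]
grip_width: 0.569
```

```bash
python3 - <<'E'
from h import *
state()
E
```

```text
t 42.9 [ 0.5456 -0.3315  0.0228] [180.   -0.2 -22.1] F [ 0.  -0.1  6.4] w 0.569 q [ 0.61  0.67 -0.14  1.5   0.11  0.97 -1.52]
```

The grip is about 7 mm higher on the block than the earlier ones; regripping lower.

Emit:
{"api": "send_rows", "payload": {"series": [[0, 0, 0, 0, 0, 0, 40], [0, 0, 0, 0, 0, 0, 40], [0, 0, 0, 0, 0, 0, 40], [0, 0, 8, 0, 0, 0, 40], [0, 0, 0, 0, 0, 0, 40], [0, 0, 0, 0, 0, 0, 255], [0, 0, 0, 0, 0, 0, 255], [0, 0, 0, 0, 0, 0, 255], [0, 0, 0, 0, 0, 0, 255], [0, 0, 0, 0, 0, 0, 255]]}}

```text
clock: 43.85
position: [0.5438, -0.3306, 0.0125]
tcp_rot: [3.142, 0.0, -0.385]
contact_force: [-0.6, -0.3, -0.5]
grip_width: 0.576
```

```bash
python3 - <<'E'
from h import *
state()
E
```

```text
t 43.9 [ 0.5438 -0.3306  0.0125] [180.    0.  -22.1] F [-0.6 -0.3 -0.5] w 0.576 q [ 0.61  0.68 -0.14  1.51  0.11  0.96 -1.52]
```

Emit:
{"api": "send_rows", "payload": {"series": [[0, 0, -15, 0, 0, 0, 255], [0, 0, -30, 0, 0, 0, 255], [0, 0, -40, 0, 0, 0, 255], [0, 0, -50, 0, 0, 0, 255], [0, 0, -50, 0, 0, 0, 255], [0, 0, 0, 0, 0, 0, 255], [0, 0, 0, 0, 0, 0, 255]]}}

```text
clock: 44.55
position: [0.545, -0.3311, 0.2007]
tcp_rot: [3.141, -0.005, -0.385]
contact_force: [0.8, -0.1, -1.3]
grip_width: 0.577
```

Emit:
{"api": "send_rows", "payload": {"series": [[-13.5, -29.7, 0, 0, 0, 0, 255], [-13.5, -29.7, 0, 0, 0, 0, 255], [-13.5, -29.7, 0, 0, 0, 0, 255], [-13.5, -29.7, 0, 0, 0, 0, 255], [-13.5, -29.7, 0, 0, 0, 0, 255], [-13.5, -29.7, 0, 0, 0, 0, 255], [-13.5, -29.7, 0, 0, 0, 0, 255], [-13.5, -29.7, 0, 0, 0, 0, 255], [-13.5, -29.7, 0, 0, 0, 0, 255], [-13.5, -29.7, 0, 0, 0, 0, 255], [-13.5, -29.7, 0, 0, 0, 0, 255], [0, 0, 0, 0, 0, -6.6, 255], [0, 0, 0, 0, 0, -6.6, 255], [0, 0, 0, 0, 0, -6.5, 255], [0, 0, 0, 0, 6.3, 0, 255], [0, 0, 0, 0, 6.3, 0, 255], [0, 0, 0, 0, 0, 0, 255], [0, 0, 0, 0, 0, 0, 255]]}}

```text
clock: 46.35
position: [0.5277, 0.0275, 0.1966]
tcp_rot: [3.141, -0.216, -0.041]
contact_force: [0.1, 0.8, -2.3]
grip_width: 0.572
```

```bash
python3 - <<'E'
from h import *
state(); delta([.5293,.0266,.135],-2.4,12.6)
im,D,c=shot("scene","s4.png"); P=dep(c,D); z=P[...,2]
h=z-(P[...,0]-.440)*np.tan(.22)
k=(h>.068)&(h<.082)&(P[...,0]>.40)&(P[...,0]<.6)&(P[...,1]>-.03)&(P[...,1]<.09)
q=P[k]; print(k.sum(),cv2.minAreaRect((q[:,:2]*1000).astype(np.float32)))
E
```

```text
t 46.4 [0.5277 0.0275 0.1966] [180.  -12.4  -2.4] F [ 0.1  0.8 -2.3] w 0.572 q [ 0.23  0.16 -0.37  1.83  0.12  0.96 -1.81]
shift(mm, current tool) [-11.6   0.8  60.5] turn [0.  0.2 0. ] | turn-first shift [-11.9   0.9  60.4]
320 ((467.86767578125, 28.07132911682129), (50.71476745605469, 72.04540252685547), 87.58573150634766)
```

View pics/s4.png

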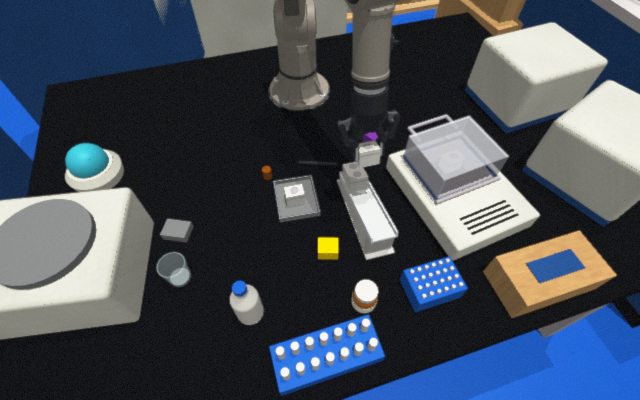

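The cassette is held above the lane, tilted like its floor, with wait2/wait3 still at the stop (355,175).

Emit:
{"api": "send_rows", "payload": {"series": [[-6, 0.8, 20, 0, 0.2, 0, 255], [-6, 0, 20, 0, 0, 0, 255], [0, 0, 20, 0, 0, 0, 255], [0, 0, 20, 0, 0, 0, 255], [0, 0, 20, 0, 0, 0, 255], [0, 0, 15, 0, 0, 0, 255], [0, 0, 8, 0, 0, 0, 255], [0, 0, 0, 0, 0, 0, 255], [0, 0, 0, 0, 0, 0, 255]]}}

```text
clock: 47.3
position: [0.5456, 0.0266, 0.0755]
tcp_rot: [-3.141, -0.224, -0.041]
contact_force: [0.6, -1.0, -0.9]
grip_width: 0.575
```

```bash
python3 - <<'E'
from h import *
state(); delta([.5446,.0266,.067],-2.4,12.6)
E
```

```text
t 47.3 [0.5456 0.0266 0.0755] [-180.   -12.9   -2.4] F [ 0.6 -1.  -0.9] w 0.575 q [ 0.18  0.33 -0.34  1.95  0.24  0.67 -1.91]
shift(mm, current tool) [-2.9  0.   8.1] turn [-0.  -0.3  0. ] | turn-first shift [-2.8  0.   8.1]
```

Emit:
{"api": "send_rows", "payload": {"series": [[0, 0, 4, 0, 0, 0, 255], [0, 0, 2, 0, 0, 0, 255], [0, 0, 1, 0, 0, 0, 255], [0, 0, 0.5, 0, 0, 0, 255], [0, 0, 0, 0, 0, 0, 255], [0, 0, 0, 0, 0, 0, 255]]}}

```text
clock: 47.9
position: [0.5461, 0.0264, 0.0678]
tcp_rot: [3.142, -0.224, -0.041]
contact_force: [0.2, -0.1, -1.5]
grip_width: 0.575
```

```bash
python3 - <<'E'
from h import *
state(); delta([.5456,.0266,.0672],-2.4,12.6)
E
```

```text
t 47.9 [0.5461 0.0264 0.0678] [180.  -12.8  -2.4] F [ 0.2 -0.1 -1.5] w 0.575 q [ 0.17  0.35 -0.33  1.95  0.25  0.65 -1.92]
shift(mm, current tool) [-0.7 -0.2  0.5] turn [-0.  -0.2  0. ] | turn-first shift [-0.7 -0.2  0.5]
```

Almost touching the floor: down 1 mm more, release gently, then retreat along the tool axis.

Emit:
{"api": "send_rows", "payload": {"series": [[0, 0, 1, 0, 0, 0, 255], [0, 0, 0, 0, 0, 0, 255], [0, 0, 0, 0, 0, 0, 80], [0, 0, 0, 0, 0, 0, 40], [0, 0, 0, 0, 0, 0, 0], [0, 0, 0, 0, 0, 0, 0], [0, 0, -15, 0, 0, 0, 0], [0, 0, -25, 0, 0, 0, 0], [0, 0, -35, 0, 0, 0, 0], [0, 0, -35, 0, 0, 0, 0], [0, 0, -30, 0, 0, 0, 0], [0, 0, 0, 0, 0, 0, 0]]}}

```text
clock: 49.1
position: [0.5182, 0.0283, 0.2086]
tcp_rot: [-3.141, -0.234, -0.041]
contact_force: [0.2, -0.4, 0.3]
grip_width: 1.003
```

```bash
python3 - <<'E'
from h import *
state()
for n in("scene","wrist"):
    im,D,c=shot(n,n+"5.png"); P=dep(c,D); z=P[...,2]
    h=z-(P[...,0]-.440)*np.tan(.22)
    k=(h>.066)&(h<.085)&(P[...,0]>.40)&(P[...,0]<.68)&(P[...,1]>-.03)&(P[...,1]<.09)
    q=P[k]; print(n,k.sum(),cv2.minAreaRect((q[:,:2]*1000).astype(np.float32)),np.percentile(h[k],[2,50,98]))
E
```

```text
t 49.1 [0.5182 0.0283 0.2086] [-180.   -13.4   -2.3] F [ 0.2 -0.4  0.3] w 1.003 q [ 0.24  0.12 -0.39  1.84  0.1   0.96 -1.8 ]
scene 548 ((484.71142578125, 27.329404830932617), (51.27497482299805, 109.40596008300781), 87.81483459472656) [0.06779477 0.07427573 0.07683079]
wrist 7087 ((484.42938232421875, 29.067218780517578), (50.728816986083984, 107.39860534667969), 87.33619689941406) [0.07208503 0.0758674  0.07747711]
```

View pics/wrist5.png

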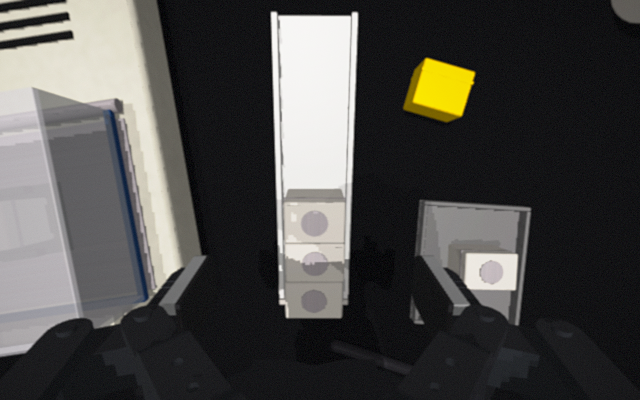

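Three cassettes now sit in a row in the lane (315,222/262/300), flat with lids up, and the finished one is in the tray (490,272). Clear the arm, let things settle and make a last check.

Emit:
{"api": "send_rows", "payload": {"series": [[0, 0, -20, 0, 0, 0, 0], [0, 0, -20, 0, 0, 0, 0], [0, 0, 0, 0, 0, 0, 0], [0, 0, 0, 0, 0, 0, 0], [0, 0, 0, 0, 0, 0, 0], [0, 0, 0, 0, 0, 0, 0], [0, 0, 0, 0, 0, 0, 0], [0, 0, 0, 0, 0, 0, 0], [0, 0, 0, 0, 0, 0, 0], [0, 0, 0, 0, 0, 0, 0]]}}

```text
clock: 50.2
position: [0.5065, 0.028, 0.2422]
tcp_rot: [3.142, -0.223, -0.041]
contact_force: [-0.5, 0.7, -0.0]
grip_width: 1.004
```

```bash
python3 - <<'E'
from h import *
state()
r=lambda q:np.round(np.hstack([np.hstack(cv2.minAreaRect((q[:,:2]*1000).astype(np.float32))[:2]),cv2.minAreaRect((q[:,:2]*1000).astype(np.float32))[2]]),1)
for n in("scene","wrist"):
    im,D,c=shot(n,n+"6.png"); P=dep(c,D); z=P[...,2];x=P[...,0];y=P[...,1]
    h=z-(x-.440)*np.tan(.22)
    k=(h>.066)&(h<.085)&(x>.40)&(x<.68)&(y>-.03)&(y<.09)
    print(n,"lane",r(P[k]),np.percentile(h[k],[2,50,98]).round(4))
    k=(z>.038)&(z<.058)&(x>.37)&(x<.55)&(y>-.22)&(y<-.06); 
    if k.sum()>50: print("tray",r(P[k]),np.median(z[k]))
    k=(z>.12)&(z<.16)&(x>.37)&(x<.42)&(y>.2)&(y<.33)
    if k.sum()>50: print("handle",np.percentile(z[k],[50,90]),P[k].mean(0))
E
```

```text
t 50.2 [0.5065 0.028  0.2422] [180.  -12.8  -2.4] F [-0.5  0.7 -0. ] w 1.004 q [ 0.25  0.07 -0.38  1.8   0.08  1.05 -1.77]
scene lane [485.2  27.4  51.4 108.6  87.5] [0.0676 0.0741 0.0767]
tray [ 459.8 -139.2   50.    37.    87. ] 0.04693542018751754
handle [0.13364183 0.13633007] [0.40636514 0.26696008 0.13328709]
wrist lane [484.6  29.   50.7 106.9  87.2] [0.0731 0.0759 0.0775]
tray [ 458.6 -137.8   50.5   36.6   86.8] 0.048873412578959906
handle [0.13531477 0.13667301] [0.40294732 0.28173237 0.13481814]
```

View pics/scene6.png

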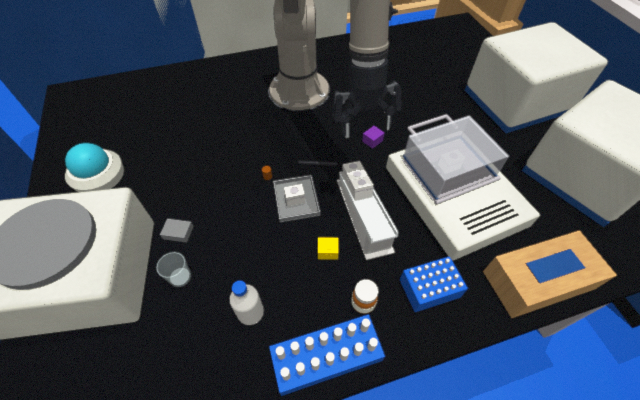

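The final scene shows the guard closed over wait1, the finished cassette in the tray at (294,193), three cassettes in a row in the lane, and nothing else moved. Handing in.

```bash
python3 -c "
from workcell import hand_in
print(hand_in())"
```

```text
the job is handed in; nothing more can be done
None
```

The job is done and handed in at about 50 s of the 210 s allowed:

- **Guard:** I opened it to about 94° and later closed it slowly onto its stop. The reaction there was about 12 N, and the handle bar's centre is at 131 mm, its closed height.
- **Finished cassette:** it stands upright in the tray, with its top at about 49 mm.
- **wait1:** before I closed the guard, it measured within 1 mm and 0.1° of my estimate of the nest's centre and yaw, with its top at 120.5 mm.
- **New cassette:** there was only one. It was knocked about 28 mm aside during the run, so I measured it again before picking it up. My first grip on it was about 7 mm too high, and I regripped it lower before lifting.
- **Lane:** wait2, wait3 and the new cassette lie flat, lids up, in that order against the stop.

**Checks that disagreed:** the row of cassettes in the lane measured 107–109 mm, against 105 mm expected. That could be a gap of a millimetre or two, or camera error.

The other things on the bench and the two look-alikes looked unmoved in the last picture; I did not measure them.

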